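# Rack and scan the turning blanks

### The job

Put every turning blank on the bench, label up, into the rack pocket cut to its size, down flat and square on the pocket's floor. Then take the barcode scanner from its dock and, going from the longest blank to the shortest, aim it from about 10 cm at each label and hold it steady for two seconds. Finally stand the scanner back upright in its dock, nose the same way as before, with all blanks still fully seated and the wax tin, mallet and gouge left where they were.

Things in the scene. Friction and masses are not known exactly. Their poses are not given: they have to be found in the camera images.
- rack: Fixed plywood rack, 300 x 190 x 22 mm, with four rectangular pockets 14 mm deep. Origin: centre of its underside; x along its 300 mm side, z up.
- spindle_blank: Loose rectangular hardwood turning blank, 150 mm long (its x) x 40 mm wide (y) x 40 mm high (z), barcode label on its top. Origin: centre of its underside, z up. May be absent (None).
- spindle_label (a point): Centre of the white 40 x 26 mm barcode label on the top face of the 150 mm blank: on its centre line, 49 mm from the middle towards its +x end. Axes as the blank's.
- pocket_spindle (a point): Pocket in the rack for the 150 mm blank: centre of the pocket's floor, 8 mm above the table and 14 mm below the rack's top. Pocket 154 mm along the rack's x, 44 mm along its y; the blank fits either way round. Axes as the rack's. It stays when the blank is absent.
- handle_blank: Loose rectangular hardwood turning blank, 120 mm long (its x) x 50 mm wide (y) x 36 mm high (z), barcode label on its top. Origin: centre of its underside, z up. May be absent (None).
- handle_label (a point): Centre of the white 40 x 26 mm barcode label on the top face of the 120 mm blank: on its centre line, 34 mm from the middle towards its +x end. Axes as the blank's.
- pocket_handle (a point): Pocket in the rack for the 120 mm blank: centre of the pocket's floor, 8 mm above the table and 14 mm below the rack's top. Pocket 124 mm along the rack's x, 54 mm along its y; the blank fits either way round. Axes as the rack's. It stays when the blank is absent.
- box_blank: Loose rectangular hardwood turning blank, 100 mm long (its x) x 58 mm wide (y) x 36 mm high (z), barcode label on its top. Origin: centre of its underside, z up. May be absent (None).
- box_label (a point): Centre of the white 40 x 26 mm barcode label on the top face of the 100 mm blank: on its centre line, 24 mm from the middle towards its +x end. Axes as the blank's.
- pocket_box (a point): Pocket in the rack for the 100 mm blank: centre of the pocket's floor, 8 mm above the table and 14 mm below the rack's top. Pocket 104 mm along the rack's x, 62 mm along its y; the blank fits either way round. Axes as the rack's. It stays when the blank is absent.
- stopper_blank: Loose rectangular hardwood turning blank, 75 mm long (its x) x 46 mm wide (y) x 44 mm high (z), barcode label on its top. Origin: centre of its underside, z up. May be absent (None).
- stopper_label (a point): Centre of the white 40 x 26 mm barcode label on the top face of the 75 mm blank: on its centre line, 12 mm from the middle towards its +x end. Axes as the blank's.
- pocket_stopper (a point): Pocket in the rack for the 75 mm blank: centre of the pocket's floor, 8 mm above the table and 14 mm below the rack's top. Pocket 79 mm along the rack's x, 50 mm along its y; the blank fits either way round. Axes as the rack's. It stays when the blank is absent.
- scanner: Barcode scanner, 0.26 kg, upright in its dock. Grey head at the bottom, 70 (x) x 56 (y) x 40 mm high; nose on its +x side, out to x = 64 mm, at least 22 mm above the underside; upright black handle 36 (x) x 30 (y) mm, axis at x = -12 mm, from 40 to 148 mm above the underside. Origin: centre of the head's flat underside; z up.
- scanner_grip (a point): On the scanner handle's axis, 125 mm above the scanner's underside: the place to hold it, across its 30 mm width (closing along y). Axes as the scanner's.
- scanner_window (a point): Centre of the reading window, at (51, 0, 35) mm in the scanner's frame. Its z axis is the reading beam, forward and down at 45 degrees (scanner's +x, -z); y as the scanner's. It reads a label whose centre is within 14 mm of the beam (in x and y), 60 to 140 mm away (best 100), at most 60 degrees from square on, aimed steadily for 1.5 s.
- dock: Fixed black scanner dock, 100 (x) x 86 (y) mm, an open tray: floor 6 mm thick, inside 80 x 66 mm, walls 18 mm high. The scanner's head stands in it, nose towards the dock's +x. Origin: centre of its underside.
- dock_floor (a point): Centre of the dock's inner floor, 6 mm above the table. Axes as the dock's.
- wax_tin: Bystander: steel tin, 76 mm across, 55 mm high. Origin: centre of its underside.
- mallet: Bystander: turned wooden mallet standing on its head, 84 mm across, 230 mm high. Origin: centre of its underside.
- gouge: Bystander: turning gouge lying on the bench, 380 mm long along its x, about 30 mm high. Origin: on the bench under its middle.
There are look-alikes about, which are no part of the job. Leave any green look-alike of the handle_blank alone. Leave any yellow look-alike of the box_blank alone.

How it is judged:
On the way, in this order (a step that is already met when the one before it is completed fails the run):
1. every blank sits flat and square in its own pocket (z of spindle_blank in the frame of pocket_spindle between -0.003 and 0.003 m and horizontal distance between spindle_blank and pocket_spindle below 0.005 m and angle between the x axis of spindle_blank and the x axis of pocket_spindle, either way round below 0.1 rad and angle between each of spindle_blank, handle_blank, box_blank, stopper_blank's own z axis and vertical below 0.04 rad and z of handle_blank in the frame of pocket_handle between -0.003 and 0.003 m and horizontal distance between handle_blank and pocket_handle below 0.005 m and angle between the x axis of handle_blank and the x axis of pocket_handle, either way round below 0.1 rad and z of box_blank in the frame of pocket_box between -0.003 and 0.003 m and horizontal distance between box_blank and pocket_box below 0.005 m and angle between the x axis of box_blank and the x axis of pocket_box, either way round below 0.1 rad and z of stopper_blank in the frame of pocket_stopper between -0.003 and 0.003 m and horizontal distance between stopper_blank and pocket_stopper below 0.005 m and angle between the x axis of stopper_blank and the x axis of pocket_stopper, either way round below 0.1 rad), for 0.3 s.
2. the scanner is aimed steadily at the label of the spindle blank (150 mm) for 1.5 s (x of spindle_label in the frame of scanner_window between -0.014 and 0.014 m and y of spindle_label in the frame of scanner_window between -0.014 and 0.014 m and z of spindle_label in the frame of scanner_window between 0.06 and 0.14 m and angle between the z axis of scanner_window and the z axis of spindle_label, either way round below 1.05 rad), for 1.5 s.
3. the scanner is aimed steadily at the label of the handle blank (120 mm) for 1.5 s (x of handle_label in the frame of scanner_window between -0.014 and 0.014 m and y of handle_label in the frame of scanner_window between -0.014 and 0.014 m and z of handle_label in the frame of scanner_window between 0.06 and 0.14 m and angle between the z axis of scanner_window and the z axis of handle_label, either way round below 1.05 rad), for 1.5 s.
4. the scanner is aimed steadily at the label of the box blank (100 mm) for 1.5 s (x of box_label in the frame of scanner_window between -0.014 and 0.014 m and y of box_label in the frame of scanner_window between -0.014 and 0.014 m and z of box_label in the frame of scanner_window between 0.06 and 0.14 m and angle between the z axis of scanner_window and the z axis of box_label, either way round below 1.05 rad), for 1.5 s.
5. the scanner is aimed steadily at the label of the stopper blank (75 mm) for 1.5 s (x of stopper_label in the frame of scanner_window between -0.014 and 0.014 m and y of stopper_label in the frame of scanner_window between -0.014 and 0.014 m and z of stopper_label in the frame of scanner_window between 0.06 and 0.14 m and angle between the z axis of scanner_window and the z axis of stopper_label, either way round below 1.05 rad), for 1.5 s.
At the end, for the whole second after the job is handed in: Each present blank in its own pocket, label up: within 3 mm of the floor, 5 mm of centre, 0.1 rad square (either way round), tilt under 0.04 rad, at rest. Scanner at rest in its dock: within 4 mm of the floor, 10 mm of centre, tilt under 0.06 rad, nose to the dock's +x (all of step 1 and linear speed of each of spindle_blank, handle_blank, box_blank, stopper_blank, scanner below 0.02 m/s and z of scanner in the frame of dock_floor below 0.004 m and horizontal distance between scanner and dock_floor below 0.01 m and angle between scanner's own z axis and vertical below 0.06 rad and x of scanner_window in the frame of dock_floor above 0.03 m); the robot touches nothing.
It fails at once if the wax tin is pushed away (distance of wax_tin from where it was at the start of the episode above 0.03 m).
It fails at once if the mallet is pushed away (distance of mallet from where it was at the start of the episode above 0.03 m).
It fails at once if the gouge is pushed away (distance of gouge from where it was at the start of the episode above 0.03 m).
It fails at once if the scanner is tipped over (angle between scanner's own z axis and vertical above 1.2 rad).
Of spindle_blank, handle_blank, box_blank, stopper_blank only 3 to 4 are there at a start; the rules pass over those that are not, and their reading is None.
At some moment in a run one of spindle_blank, handle_blank, box_blank, stopper_blank may be knocked a few centimetres aside while the robot is not near it.
It also fails if it takes over 210 s, if anything falls off the work surface, if the arm or the gripper's body presses on something with over 40 N, if the wrist force passes 120 N, or if a joint passes its speed limit or range.

### The arm

A 7-joint arm with a two-finger parallel gripper is mounted at the origin on the work surface. World frame = base frame: x ahead of the robot, y to its left, z up, the work surface at z = 0. Lengths are in m, angles in rad, forces in N, time in s.
With the tool pointing down it reaches from about 0.4 to 0.85 m from the base axis. Payload 4.4 kg.
Tool frame: the origin (TCP) lies at the very end of the fingers, on their centre line; the grasp point (between the pads) lies 19 mm behind it (env.grip_point_offset is the z of the grasp point in the tool frame, in m); z points along the fingers, y is the line along which they close (so a half turn about z gives the same grasp; the last joint's range is limited). The gripper opens to 94 mm and grips with 3 to 60 N. Pads are 16 mm wide; open, the fingers measure 119 mm over their backs; the gripper's body (75 mm by 177 mm) begins 78 mm behind the grasp point.
Start: joints at [1.189, 0.628, 0.038, 1.517, -0.027, 0.996, -0.02], TCP at [0.202, -0.618, 0.205] pointing down, gripper open.
Joint ranges: [-3.06, 3.06], [-0.37, 2.12], [-1.25, 1.32], [0.18, 2.47], [-1.1, 4.24], [0.23, 1.98], [-2.94, 2.94]. Speed limits (rad/s): [2.57, 2.57, 3.14, 3.14, 3.14, 3.14, 3.14].

### API

Orientations are given as a rotation vector (axis times angle).
In Python, from station import env, eyes gives the robot as it stands.
- The arm moves only by the tool arm_command, never from a script. Its argument "motion" is a list of rows, each an object with "claw": the closure, from 0 (fully open) to 1 (shut); "xyz": the shift along the world's x, y, z normalised to -1 to 1, where 1 is 0.02 m, a list of three; "yaw": the turn about the world's z normalised to -1 to 1, where 1 is 8 degrees. In form: [{"claw": claw, "xyz": [x, y, z], "yaw": yaw}, ...]. A call has exactly 5 rows; each row shifts and turns the commanded pose from where the row before left it; what a row does not reach is not made up. A row lasts 1/10 s, in which the tool goes at most 50 mm and 8.59 degrees, less where a joint would pass 70% of its speed; a pose out of reach is approached as far as the arm can. A call with a number of a shift or a turn outside -1 to 1 is refused whole. A call with a gripper value outside its range is refused whole. The fingers move at their own pace and stop on an object; "force" is the grip in N (left out, the last holds). Time passes only in rows, so rows that do not move let the fingers close, or fill a call up. It gives the time, the measured TCP pose, the force, the opening and the grip force at its end, in the units of the state.
- env.get_state(): the state, without advancing time (a new reading comes with each control period).
- eyes.get_image(name): name is "scene" or "top"; returns the picture (384x512x3 uint8, red, green, blue); there is no depth.
- eyes.camera_params(name): a dict with "fx", "fy", "cx", "cy" (pixels), "k1" (the pictures are not rectified: a ray, as slopes to the right and down, at radius r is drawn at 1 + k1 r^2 times it, then the intrinsics apply), "cam_to_world" (4x4, takes a point from camera to world coordinates). Camera axes: x right, y down, z forward; pixel columns grow to the right and rows downward; lengths in m; the calibration is good to about 2 mm. A picture is of the moment at which its call begins. camera_params takes no time and is no camera call.
- env.close_job(): hands the job in; it is judged then, once.
The state is a dict: "time": time; "joints": joint angles; "joint_vel": joint speeds; "tau": joint torques, N m; "tcp_pos": TCP position; "eef_rot": TCP orientation; "contact_force": force on the tool from outside, world axes, zero at the start; "torque": the same for the moment, N m; "gripper_width": finger opening in m; "grasp_force": force on a finger pad.
Only numpy, scipy, OpenCV 4.12 (cv2) and the standard library are available. Lean on these libraries where they do the work, as an engineer would, in place of code of your own. Each camera call takes 0.05 s, during which the arm holds its last target. There are 200 camera calls.

## Working session

There is one attempt and no reset: what is moved stays moved. The work goes in short steps, Python scripts to look and compute and a tool call to move; the robot and the scene stay as the last step left them, time stands still between calls to the robot, and variables do not carry over. Pictures are saved under pics/ and viewed, at most 14 in all, crops included, and the job is handed in when it is done.

Besides the shell and the picture viewer there is one more tool, called after "Emit:" by a JSON object that holds its "fn" and its "kwargs", one argument or row to a line. arm_command: Moves the arm, as the interface text tells. Its arguments: {"type":"object","properties":{"motion":{"type":"array","items":{"type":"object","properties":{"claw":{"type":"number"},"xyz":{"type":"array","items":{"type":"number","minimum":-1,"maximum":1}},"yaw":{"type":"number","minimum":-1,"maximum":1}}}},"force":{"type":"number"}},"required":["motion"]}

```bash
ls; mkdir -p pics
python3 - <<'E'
from station import env, eyes
import cv2
for n in("scene","top"):
    im=eyes.get_image(n); cv2.imwrite(f"pics/{n}0.png",im[:,:,::-1])
    p=eyes.camera_params(n); print(n,p)
s=env.get_state();print(s["time"],s["tcp_pos"],s["eef_rot"],s["gripper_width"],env.grip_point_offset)
E
```

```text
pics
scene {'fx': 355.8867853531833, 'fy': 355.8867853531833, 'cx': 255.93644799868875, 'cy': 189.2433168573167, 'k1': -0.08584995976926746, 'cam_to_world': array([[-0.42761315,  0.77449357, -0.46616167,  0.99080912],
       [ 0.90392993,  0.37068824, -0.21330942,  0.15622625],
       [ 0.00759388, -0.5125914 , -0.85859909,  0.97060071],
       [ 0.        ,  0.        ,  0.        ,  1.        ]])}
top {'fx': 442.2173451573718, 'fy': 442.2173451573718, 'cx': 250.89613437650345, 'cy': 189.84276478932736, 'k1': -0.1356544976062251, 'cam_to_world': array([[-0.02589008, -0.98728227,  0.15685478,  0.33731183],
       [-0.99963003,  0.02425993, -0.01229867, -0.05610893],
       [ 0.00833697, -0.15711516, -0.9875451 ,  1.20665094],
       [ 0.        ,  0.        ,  0.        ,  1.        ]])}
0.1 [ 0.20172283 -0.61730127  0.20466276] [-3.10089082e+00 -4.93830385e-01  4.87530521e-04] 0.09386105941908977 -0.0188
```

View pics/top0.png

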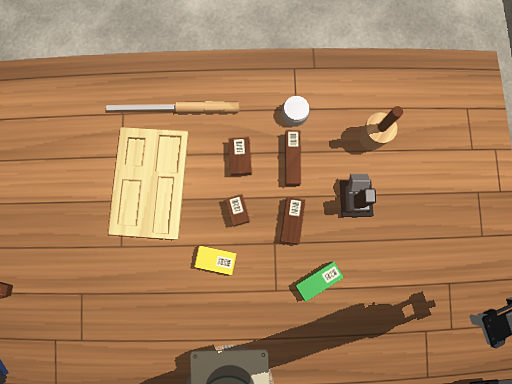

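View pics/scene0.png

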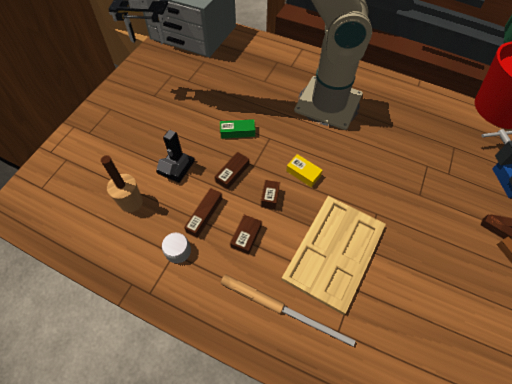

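```bash
cat > h.py <<'E'
import numpy as np, cv2
from station import env, eyes
P={n:eyes.camera_params(n) for n in("scene","top")}
def cast(n,uv,z):
    """pixels -> world points on plane height z"""
    p=P[n]; K=np.array([[p['fx'],0,p['cx']],[0,p['fy'],p['cy']],[0,0,1]])
    s=cv2.undistortPoints(np.float64(uv).reshape(-1,1,2),K,np.array([p['k1'],0,0,0.]))[:,0]
    T=p['cam_to_world']; d=np.c_[s,np.ones(len(s))]@T[:3,:3].T; o=T[:3,3]
    return (o+d*((z-o[2])/d[:,2:]))[:,:2]
def proj(n,X):
    p=P[n]; T=np.linalg.inv(p['cam_to_world']); c=np.atleast_2d(X)@T[:3,:3].T+T[:3,3]
    s=c[:,:2]/c[:,2:]; s=s*(1+p['k1']*(s**2).sum(1,keepdims=True))
    return s*[p['fx'],p['fy']]+[p['cx'],p['cy']]
def comps(mask,lo,hi):
    k,l,st,c=cv2.connectedComponentsWithStats(mask.astype(np.uint8),connectivity=8)
    return [(c[i],l==i,st[i,4]) for i in range(1,k) if lo<st[i,4]<hi]
def rect(n,m,z):
    c=max(cv2.findContours(m.astype(np.uint8),0,1)[0],key=len)
    (c,(w,h),a)=cv2.minAreaRect(np.float32(cast(n,c[:,0].astype(float),z)*1000))
    if w<h: w,h,a=h,w,a+90
    return np.round(c,1),round(w,1),round(h,1),round((a+90)%180-90,1)
E
python3 - <<'E'
from h import *
im=cv2.imread("pics/top0.png"); 
cv2.imwrite("pics/c0.png",cv2.resize(im[120:250,100:310],None,fx=3.8,fy=3.8,interpolation=cv2.INTER_CUBIC))
for n in("top","scene"):
    im=cv2.imread(f"pics/{n}0.png"); hsv=cv2.cvtColor(im,cv2.COLOR_BGR2HSV); H,S,V=[hsv[...,i].astype(int) for i in range(3)]
    print(n,"white")
    for c,m,a in comps((S<70)&(V>140),20,300): print(np.round(c,1),a,np.round(cast(n,c,.044)*1000,1))
    print("dark")
    for c,m,a in comps((V<85)&(S>90),150,3000): print(np.round(c,1),a,rect(n,m,.04))
    print("rack")
    for c,m,a in comps((V>175)&(H>12)&(H<28)&(S<150)&(S>60),2000,20000): print(np.round(c,1),a,rect(n,m,.022))
E
```

```text
top white
[292.5 138.7] 131 [[ 660.2 -187.4]]
[238.9 146.1] 131 [[642.6 -41.3]]
[180.1 190.2] 35 [[525.7 118.2]]
[361.  180.5] 34 [[ 540.2 -368.5]]
[369.9 195.1] 97 [[ 499.8 -390.3]]
[236.  205.2] 147 [[481.8 -30.1]]
[294.5 207.6] 142 [[ 471.4 -185. ]]
[364.7 208. ] 24 [[ 465.2 -373.8]]
[223.6 261.7] 141 [[334.3   5.3]]
[330.3 274.3] 154 [[ 293.6 -272.2]]
[260.8 377.7] 189 [[ 35.2 -83.4]]
dark
[387.  121.3] 198 (array([ 706.9, -456. ]), 70.7, 25.8, -47.5)
[341. 198.] 257 (array([ 493.7, -299.8]), 100.3, 70.3, -1.3)
[360.4 199.9] 190 (array([ 485.9, -365.7]), 48.2, 47.0, -58.1)
[176.6 371. ] 686 (array([ 56.6, 122. ]), 212.3, 67.7, -55.7)
rack
[392.9  90.3] 6439 (array([ 810.9, -520.9]), 629.6, 110.9, -90.0)
[150.5  95.6] 7990 (array([805.8, 233.5]), 868.5, 104.9, -89.6)
[425.7 130.1] 2927 (array([ 690.4, -556.2]), 299.4, 117.9, -89.9)
[386.5 255.7] 3732 (array([ 336.2, -466.7]), 667.9, 79.9, -90.0)
[158.2 267.5] 6275 (array([317.7, 252. ]), 755.3, 117.1, -89.9)
scene white
[350.   14.4] 34 [[-520.2  -84. ]]
[308.4  90.7] 152 [[ 22.8 -80.5]]
[355.4  91.7] 27 [[-50.6  78.1]]
[227.5 125
[... 939 characters left out ...]
.2, 78.0, -10.3)
[114.  173.4] 286 (array([ 624.6, -507.5]), 136.2, 29.7, 62.5)
[186.6 172.4] 309 (array([ 528.1, -313.8]), 141.9, 87.1, -36.7)
[503.7 177.7] 338 (array([ 97.5, 633.3]), 142.9, 62.1, 3.9)
[141.  204.5] 834 (array([ 682. , -360.1]), 164.7, 81.6, 83.4)
[274.4 201.8] 276 (array([488.7, -17.3]), 84.0, 64.5, 13.3)
[208.6 217.6] 585 (array([ 622.5, -169.8]), 156.1, 66.2, -1.6)
[498.3 225.9] 466 (array([285.2, 631.6]), 94.0, 77.0, -85.1)
[251.3 237.6] 560 (array([630.8, -28.2]), 106.6, 75.2, 2.0)
[365.4 272. ] 213 (array([583.6, 306.1]), 283.8, 8.9, -5.9)
[190.5 255.7] 178 (array([ 758.3, -150.4]), 70.2, 43.7, -2.6)
rack
[334.9 253.9] 6156 (array([557.4, 210. ]), 301.5, 191.3, -5.2)
```

View pics/c0.png

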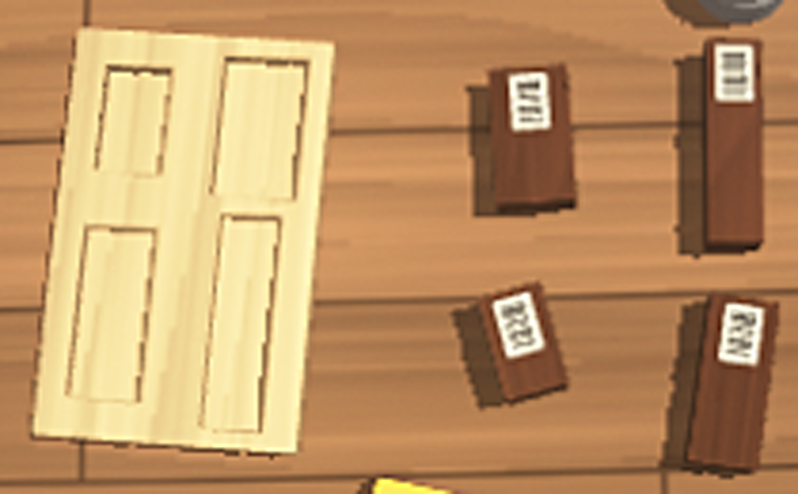

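Run:
```python
from h import *
im=cv2.imread("pics/top0.png"); hsv=cv2.cvtColor(im,cv2.COLOR_BGR2HSV)
for q in [(296,165),(240,166),(238,217),(290,230),(283,160),(227,160),(112,200),(145,150),(220,240),(200,150)]: print(q,hsv[q[1],q[0]])
H,S,V=[hsv[...,i].astype(int) for i in range(3)]
m=((V>200)&(H>15)&(H<35)&(S<135)); m[:, :100]=0; m[:,192:]=0; m[:122]=0;m[242:]=0
for c,mm,a in comps(m,1500,20000): print("rack",c,a,rect("top",mm,.022))
C={'stopper':[(107,66),(172,68),(162,176),(96,172)],'box':[(225,58),(308,62),(296,199),(213,194)],'handle':[(87,227),(156,230),(140,403),(66,398)],'spindle':[(222,215),(281,219),(263,432),(201,428)]}
for k,c in C.items():
    w=cast("top",(np.array(c)+.5)/3.8-.5+[100,120],.022)*1000
    print(k,np.round(w.mean(0),1),np.round([np.linalg.norm(w[i]-w[(i+1)%4]) for i in range(4)],1))
w=cast("top",(np.array([(80,30),(335,43),(298,454),(33,436)])+.5)/3.8-.5+[100,120],.022)*1000
print(np.round(w,1),np.round(w.mean(0),1),[np.linalg.norm(w[i]-w[(i+1)%4]) for i in range(4)])
m=(V<125)&(V>40)&((H<9)|(H>172))&(S>110)
for n in("top",):
  for c,mm,a in comps(m,250,3000): print(c,a,rect(n,mm,.04))
```

```text
(296, 165) [ 10 152 124]
(240, 166) [ 10 154 124]
(238, 217) [ 10 156 129]
(290, 230) [ 10 156 113]
(283, 160) [ 13 135 102]
(227, 160) [ 13 139 112]
(112, 200) [ 19 108 237]
(145, 150) [ 24  88 249]
(220, 240) [ 14 140 188]
(200, 150) [ 14 136 199]
rack [148.11143984 183.2735982 ] 7098 (array([555.6, 210. ]), 300.9, 192.6, -5.2)
stopper [641.8 248. ] [48.7 81.1 49.  79.9]
box [633.4 154.8] [ 61.4 102.3  60.6 101.9]
handle [499.5 261.5] [ 50.9 125.   53.9 124.3]
spindle [491.1 167.6] [ 43.  153.2  44.4 153.6]
[[711.8 290.4]
 [695.7 100.4]
 [396.8 127.5]
 [413.  317.9]] [554.3 209.1] [np.float64(190.6867331013174), np.float64(300.0909819777244), np.float64(191.1178659347557), np.float64(299.99018472308745)]
```

```bash
cat >> h.py <<'E'
B={'spindle':(150,40,.040,49),'handle':(120,50,.036,34),'box':(100,58,.036,24),'stopper':(75,46,.044,12)}
def labels(n,im,S=75,Vm=140):
    hsv=cv2.cvtColor(im,cv2.COLOR_RGB2HSV); m=((hsv[...,1]<S)&(hsv[...,2]>Vm)).astype(np.uint8)
    m=cv2.morphologyEx(m,cv2.MORPH_CLOSE,np.ones((3,3)))
    return [(c,mm) for c,mm,a in comps(m,30,300)]
def bmask(n,im,cuv):
    """brown component touching the label at cuv"""
    hsv=cv2.cvtColor(im,cv2.COLOR_RGB2HSV); H,S,V=[hsv[...,i].astype(int) for i in range(3)]
    m=((H<=11)|(H>170))&(V<165)&(S>100)
    for c,mm in labels(n,im):
        if np.hypot(*(c-cuv))<4: m=m|mm
    m=cv2.morphologyEx(m.astype(np.uint8),cv2.MORPH_OPEN,np.ones((3,3)))
    l=cv2.connectedComponents(m)[1]; return l==l[int(round(cuv[1])),int(round(cuv[0]))]
E
python3 - <<'E'
from h import *
L={'top':{'spindle':(292.5,138.7),'handle':(294.5,207.6),'box':(238.9,146.1),'stopper':(236,205.2)},
'scene':{'spindle':(194,222.5),'handle':(225.4,174.2),'box':(242.3,238.6),'stopper':(269.5,193.8)}}
for n in L:
  im=cv2.imread(f"pics/{n}0.png")[:,:,::-1].copy()
  for k,uv in L[n].items():
    z=B[k][2]
    c,mm=min(labels(n,im),key=lambda t:np.hypot(*(t[0]-uv)))
    b=bmask(n,im,c); print(n,k,np.round(c,1),mm.sum(),'label',np.round(cast(n,c,z)[0]*1000,1),'lrect',rect(n,mm,z)[1:],'blank',b.sum(),rect(n,b,z))
E
```

```text
top spindle [292.6 138.9] 148 label [ 660.7 -188.1] lrect (40.0, 24.7, -2.4) blank 763 (array([ 609.4, -186.7]), 153.1, 41.0, -0.7)
top handle [294.6 207.5] 158 label [ 472.6 -186. ] lrect (41.1, 27.2, -9.3) blank 823 (array([ 439.2, -179.4]), 120.1, 49.7, -10.0)
top box [238.9 146.1] 148 label [644.9 -41.1] lrect (39.5, 27.2, -1.1) blank 723 (array([617.4, -42.2]), 100.6, 57.0, -1.0)
top stopper [236.  205.1] 159 label [482.1 -30.2] lrect (40.8, 27.0, 12.8) blank 449 (array([469.9, -33.2]), 75.5, 46.7, 15.2)
scene spindle [193.9 222.6] 113 label [ 664.5 -188.6] lrect (39.3, 25.8, -2.3) blank 706 (array([ 620.5, -180.8]), 157.5, 51.2, -0.4)
scene handle [225.2 174.4] 94 label [ 475.8 -186.1] lrect (41.1, 26.6, -6.9) blank 533 (array([ 450.5, -174.1]), 131.1, 62.2, -9.0)
scene box [242.3 238.7] 129 label [647.3 -41.1] lrect (40.2, 27.0, 1.7) blank 690 (array([628.9, -38.5]), 108.3, 61.8, 2.1)
scene stopper [269.5 193.8] 101 label [484.6 -30.2] lrect (38.9, 26.6, 14.8) blank 346 (array([484. , -29.5]), 94.5, 46.4, 14.0)
```

Emit:
{"fn": "arm_command", "kwargs": {
  "motion": [
    {"claw": 0,"xyz": [0.48,0.87,0],"yaw": -0.14},
    {"claw": 0,"xyz": [0.48,0.87,0],"yaw": -0.14},
    {"claw": 0,"xyz": [0.48,0.87,0],"yaw": -0.14},
    {"claw": 0,"xyz": [0.48,0.87,0],"yaw": -0.14},
    {"claw": 0,"xyz": [0.48,0.87,0],"yaw": -0.14}
  ],
  "force": 30
}}

```text
time: 0.6
tcp_pos: [0.2501, -0.5298, 0.2051]
eef_rot: [-3.122, -0.34, 0.0]
contact_force: [0.1, -0.2, -0.0]
gripper_width: 0.0941
grasp_force: 0.0
```

Emit:
{"fn": "arm_command", "kwargs": {
  "motion": [
    {"claw": 0,"xyz": [0.48,0.87,0],"yaw": -0.14},
    {"claw": 0,"xyz": [0.48,0.87,0],"yaw": -0.14},
    {"claw": 0,"xyz": [0.48,0.87,0],"yaw": -0.14},
    {"claw": 0,"xyz": [0.48,0.87,0],"yaw": -0.14},
    {"claw": 0,"xyz": [0.48,0.87,0],"yaw": -0.14}
  ]
}}

```text
time: 1.1
tcp_pos: [0.2981, -0.4428, 0.2052]
eef_rot: [-3.135, -0.188, 0.001]
contact_force: [0.6, 0.3, 0.2]
gripper_width: 0.0942
grasp_force: 0.0
```

Emit:
{"fn": "arm_command", "kwargs": {
  "motion": [
    {"claw": 0,"xyz": [0.48,0.87,0],"yaw": -0.14},
    {"claw": 0,"xyz": [0.48,0.87,0],"yaw": -0.14},
    {"claw": 0,"xyz": [0.48,0.87,0],"yaw": -0.14},
    {"claw": 0,"xyz": [0.48,0.87,0],"yaw": -0.14},
    {"claw": 0,"xyz": [0.48,0.87,0],"yaw": -0.14}
  ]
}}

```text
time: 1.6
tcp_pos: [0.346, -0.3559, 0.2052]
eef_rot: [-3.141, -0.034, 0.001]
contact_force: [0.5, -0.2, -0.2]
gripper_width: 0.094
grasp_force: 0.0
```

Emit:
{"fn": "arm_command", "kwargs": {
  "motion": [
    {"claw": 0,"xyz": [0.48,0.87,0],"yaw": -0.14},
    {"claw": 0,"xyz": [0.48,0.87,0],"yaw": -0.14},
    {"claw": 0,"xyz": [0.48,0.87,0],"yaw": -0.14},
    {"claw": 0,"xyz": [0.48,0.87,0],"yaw": -0.14},
    {"claw": 0,"xyz": [0.48,0.87,0],"yaw": -0.14}
  ]
}}

```text
time: 2.1
tcp_pos: [0.394, -0.269, 0.2053]
eef_rot: [-3.139, 0.119, 0.001]
contact_force: [0.2, -0.0, -0.6]
gripper_width: 0.0938
grasp_force: 0.0
```

Emit:
{"fn": "arm_command", "kwargs": {
  "motion": [
    {"claw": 0,"xyz": [0.48,0.87,0],"yaw": -0.14},
    {"claw": 0,"xyz": [0.48,0.87,0],"yaw": -0.14},
    {"claw": 0,"xyz": [0.48,0.87,0],"yaw": -0.14},
    {"claw": 0,"xyz": [0.48,0.87,0],"yaw": -0.14},
    {"claw": 0,"xyz": [0.48,0.87,0],"yaw": -0.14}
  ]
}}

```text
time: 2.6
tcp_pos: [0.442, -0.182, 0.2053]
eef_rot: [-3.13, 0.273, 0.001]
contact_force: [-0.7, 0.3, 0.2]
gripper_width: 0.0937
grasp_force: 0.0
```

Emit:
{"fn": "arm_command", "kwargs": {
  "motion": [
    {"claw": 0,"xyz": [-0.09,0.09,-0.94],"yaw": 0},
    {"claw": 0,"xyz": [0,0,-0.94],"yaw": 0},
    {"claw": 0,"xyz": [0,0,-0.94],"yaw": 0},
    {"claw": 0,"xyz": [0,0,-0.94],"yaw": 0},
    {"claw": 0,"xyz": [0,0,-0.94],"yaw": 0}
  ]
}}

```text
time: 3.1
tcp_pos: [0.4399, -0.181, 0.1106]
eef_rot: [-3.13, 0.271, 0.001]
contact_force: [-0.0, -1.0, -0.2]
gripper_width: 0.094
grasp_force: 0.0
```

Emit:
{"fn": "arm_command", "kwargs": {
  "motion": [
    {"claw": 0,"xyz": [0,0,-0.94],"yaw": 0},
    {"claw": 0,"xyz": [0,0,-0.94],"yaw": 0},
    {"claw": 0,"xyz": [0,0,-0.94],"yaw": 0},
    {"claw": 0,"xyz": [0,0,-0.94],"yaw": 0},
    {"claw": 0,"xyz": [0,0,-0.94],"yaw": 0}
  ]
}}

```text
time: 3.6
tcp_pos: [0.4401, -0.181, 0.0166]
eef_rot: [-3.13, 0.271, 0.0]
contact_force: [0.1, 0.0, -1.2]
gripper_width: 0.0941
grasp_force: 0.0
```

Emit:
{"fn": "arm_command", "kwargs": {
  "motion": [
    {"claw": 1,"xyz": [0,0,0],"yaw": 0},
    {"claw": 1,"xyz": [0,0,0],"yaw": 0},
    {"claw": 1,"xyz": [0,0,0],"yaw": 0},
    {"claw": 1,"xyz": [0,0,0],"yaw": 0},
    {"claw": 1,"xyz": [0,0,0],"yaw": 0}
  ]
}}

```text
time: 4.1
tcp_pos: [0.4406, -0.1812, 0.0182]
eef_rot: [3.129, -0.271, 0.002]
contact_force: [-0.7, -0.2, -0.1]
gripper_width: 0.0574
grasp_force: 0.0
```

Emit:
{"fn": "arm_command", "kwargs": {
  "motion": [
    {"claw": 1,"xyz": [0,0,0],"yaw": 0},
    {"claw": 1,"xyz": [0,0,0],"yaw": 0},
    {"claw": 1,"xyz": [0,0,0],"yaw": 0},
    {"claw": 1,"xyz": [0,0,0],"yaw": 0},
    {"claw": 1,"xyz": [0,0,0],"yaw": 0}
  ]
}}

```text
time: 4.6
tcp_pos: [0.4405, -0.1808, 0.018]
eef_rot: [-3.13, 0.271, -0.001]
contact_force: [0.6, 1.9, 6.0]
gripper_width: 0.0499
grasp_force: 30.0
```

Emit:
{"fn": "arm_command", "kwargs": {
  "motion": [
    {"claw": 1,"xyz": [0,0,0.72],"yaw": 0},
    {"claw": 1,"xyz": [0,0,0.72],"yaw": 0},
    {"claw": 1,"xyz": [0,0,0.72],"yaw": 0},
    {"claw": 1,"xyz": [0,0,0.72],"yaw": 0},
    {"claw": 1,"xyz": [0,0,0.72],"yaw": 0}
  ]
}}

```text
time: 5.1
tcp_pos: [0.4397, -0.1811, 0.0899]
eef_rot: [3.13, -0.271, -0.001]
contact_force: [0.6, -0.3, -0.8]
gripper_width: 0.0498
grasp_force: 30.0
```

Emit:
{"fn": "arm_command", "kwargs": {
  "motion": [
    {"claw": 1,"xyz": [0.12,0.885,0],"yaw": 0.0235},
    {"claw": 1,"xyz": [0.12,0.885,0],"yaw": 0.0235},
    {"claw": 1,"xyz": [0.12,0.885,0],"yaw": 0.0235},
    {"claw": 1,"xyz": [0.12,0.885,0],"yaw": 0.0235},
    {"claw": 1,"xyz": [0.12,0.885,0],"yaw": 0.0235}
  ]
}}

```text
time: 5.6
tcp_pos: [0.4518, -0.092, 0.0894]
eef_rot: [3.132, -0.246, -0.001]
contact_force: [-0.7, 0.3, -1.8]
gripper_width: 0.0499
grasp_force: 30.0
```

Emit:
{"fn": "arm_command", "kwargs": {
  "motion": [
    {"claw": 1,"xyz": [0.12,0.885,0],"yaw": 0.0235},
    {"claw": 1,"xyz": [0.12,0.885,0],"yaw": 0.0235},
    {"claw": 1,"xyz": [0.12,0.885,0],"yaw": 0.0235},
    {"claw": 1,"xyz": [0.12,0.885,0],"yaw": 0.0235},
    {"claw": 1,"xyz": [0.12,0.885,0],"yaw": 0.0235}
  ]
}}

```text
time: 6.1
tcp_pos: [0.4639, -0.0035, 0.0893]
eef_rot: [3.134, -0.22, -0.001]
contact_force: [0.5, 0.0, -2.1]
gripper_width: 0.0496
grasp_force: 30.0
```

Emit:
{"fn": "arm_command", "kwargs": {
  "motion": [
    {"claw": 1,"xyz": [0.12,0.885,0],"yaw": 0.0235},
    {"claw": 1,"xyz": [0.12,0.885,0],"yaw": 0.0235},
    {"claw": 1,"xyz": [0.12,0.885,0],"yaw": 0.0235},
    {"claw": 1,"xyz": [0.12,0.885,0],"yaw": 0.0235},
    {"claw": 1,"xyz": [0.12,0.885,0],"yaw": 0.0235}
  ]
}}

```text
time: 6.6
tcp_pos: [0.4759, 0.085, 0.0893]
eef_rot: [3.135, -0.194, -0.001]
contact_force: [0.8, -0.4, -1.4]
gripper_width: 0.0501
grasp_force: 30.0
```

Emit:
{"fn": "arm_command", "kwargs": {
  "motion": [
    {"claw": 1,"xyz": [0.12,0.885,0],"yaw": 0.0235},
    {"claw": 1,"xyz": [0.12,0.885,0],"yaw": 0.0235},
    {"claw": 1,"xyz": [0.12,0.885,0],"yaw": 0.0235},
    {"claw": 1,"xyz": [0.12,0.885,0],"yaw": 0.0235},
    {"claw": 1,"xyz": [0.12,0.885,0],"yaw": 0.0235}
  ]
}}

```text
time: 7.1
tcp_pos: [0.4878, 0.1734, 0.0893]
eef_rot: [3.137, -0.168, -0.001]
contact_force: [0.8, 0.3, -1.2]
gripper_width: 0.0497
grasp_force: 30.0
```

Emit:
{"fn": "arm_command", "kwargs": {
  "motion": [
    {"claw": 1,"xyz": [0.12,0.885,0],"yaw": 0.0235},
    {"claw": 1,"xyz": [0.12,0.885,0],"yaw": 0.0235},
    {"claw": 1,"xyz": [0.12,0.885,0],"yaw": 0.0235},
    {"claw": 1,"xyz": [0.12,0.885,0],"yaw": 0.0235},
    {"claw": 1,"xyz": [0.12,0.885,0],"yaw": 0.0235}
  ]
}}

```text
time: 7.6
tcp_pos: [0.5002, 0.2627, 0.0894]
eef_rot: [3.138, -0.142, -0.0]
contact_force: [0.1, -0.3, -1.7]
gripper_width: 0.0498
grasp_force: 30.0
```

Emit:
{"fn": "arm_command", "kwargs": {
  "motion": [
    {"claw": 1,"xyz": [0,0,-0.4],"yaw": 0},
    {"claw": 1,"xyz": [0,0,-0.4],"yaw": 0},
    {"claw": 1,"xyz": [0,0,-0.4],"yaw": 0},
    {"claw": 1,"xyz": [0,0,-0.4],"yaw": 0},
    {"claw": 1,"xyz": [0,0,0],"yaw": 0}
  ]
}}

```text
time: 8.1
tcp_pos: [0.4992, 0.26, 0.056]
eef_rot: [3.136, -0.145, -0.004]
contact_force: [-1.4, -0.2, -1.9]
gripper_width: 0.0498
grasp_force: 30.0
```

Run:
```python
from h import *
im=eyes.get_image("scene"); cv2.imwrite("pics/s1.png",im[:,:,::-1]); cv2.imwrite("pics/s1c.png",cv2.resize(im[180:320,200:400,::-1],None,fx=4,fy=4,interpolation=cv2.INTER_CUBIC))
s=env.get_state();r=s['eef_rot'];print(s['tcp_pos'],np.degrees(2*np.arctan2(r[1],r[0])),s['contact_force'],s['gripper_width'])
```

```text
[0.49963802 0.26040841 0.05668286] -5.271978056069188 [ 0.67074933 -0.19528901 -1.96909985] 0.049390140347639895
```

View pics/s1c.png

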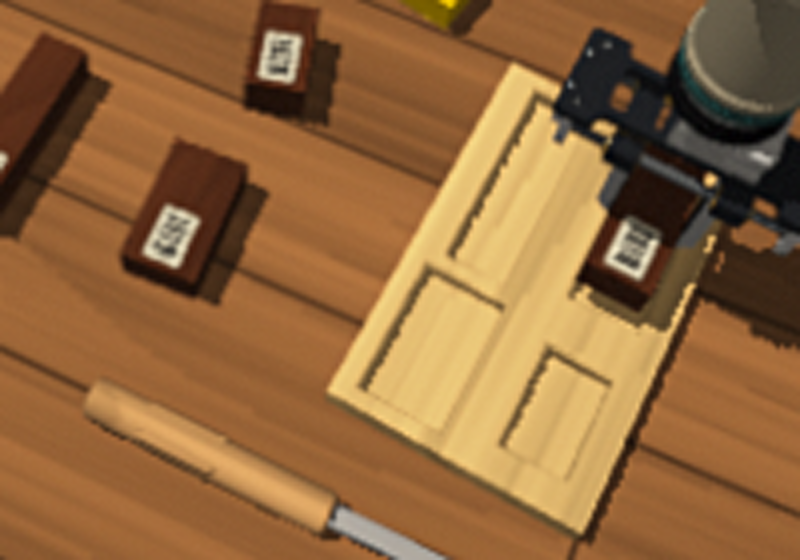

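```bash
cat > lab.py <<'E'
from h import *
import sys
# usage: lab.py blank z_tip_rel ; label-derived centre of held blank in scene, minus scene bias (x -2.3) -> top frame
k,rel=sys.argv[1],float(sys.argv[2]); a=np.radians(-5.2)
ps=[];ls=[]
for i in range(3):
    im=eyes.get_image("scene"); s=env.get_state(); ps.append(s['tcp_pos'])
    p=np.mean(ps,0); z=p[2]-rel+B[k][2]
    exp=proj("scene",[p[0]+B[k][3]/1000*np.cos(a),p[1]+B[k][3]/1000*np.sin(a),z])[0]
    c,mm=min(labels("scene",im),key=lambda t:np.hypot(*(t[0]-exp))); ls.append(cast("scene",c,z)[0]*1000)
l=np.mean(ls,0); r=s['eef_rot']
print("tcp",np.round(p*1000,1),"yaw",np.round(np.degrees(2*np.arctan2(r[1],r[0]))%180,2),"exp px",exp.round(1),"px",c.round(1),mm.sum(),rect("scene",mm,z)[1:])
print("centre top-frame",np.round(l-B[k][3]*np.array([np.cos(a),np.sin(a)])-[2.3,0],1))
E
python3 lab.py handle .0180
```

```text
tcp [500.3 261.   57.5] yaw 174.76 exp px [359.  241.7] px [357.5 242.8] 100 (35.6, 26.1, -6.0)
centre top-frame [503.1 258.3]
```

Run:
```python
from h import *
im=eyes.get_image("scene")
hsv=cv2.cvtColor(im,cv2.COLOR_RGB2HSV)
print(hsv[234:252,347:368,2]); print(hsv[234:252,347:368,1])
```

```text
[[229 233 236 230 167  67  59  53  34  51  71  63  42  34  31  31  33  32
   36  32  33]
 [231 233 236 209 108  70  74  70  71  97 111  98  82  63  43  33  32  29
   32  31  33]
 [232 235 228 166  73  70  74  80 134 197 183 100  71  87  87  66  42  32
   30  33  34]
 [234 237 210 110  67  72  75  98 182 240 205 111  65  59  74  91  84  63
   39  32  33]
 [236 228 166  75  69  72  75 135 215 214 146 137 113  70  68  58  72  92
   76  43  34]
 [236 209 107  68  72  69  82 166 223 177  99  87 103 136 133  94 103 112
   77  40  32]
 [229 165  73  70  71  74 114 198 224 178 137 109  93  89 107 149 204 163
   68  32  32]
 [209 105  68  71  69  81 163 233 211 136 142 168 144 110  89 130 215 178
   74  58  48]
 [167  71  69  72  72 116 202 231 178 141 152 134 146 159 143 190 217 149
   78  78  77]
 [104  67  71  71  82 164 219 175 114 149 159 147 148 132 187 231 190 104
   74  82  88]
 [ 72  72  76  79 114 195 213 133  82  82 108 154 175 198 235 226 147  78
   76  82  79]
 [ 66  74  79  86 129 207 230 184 111  85  82  94 149 193 226 190 104  75
   82  86  78]
 [ 42  53  74  83  98 140 187 21
[... 1405 characters left out ...]
5 187 116  60  43  48  50  47  50  48  47  48  44  47  80 170
  195 190 174]
 [189 186 190 178  99  54  43  46  51  48  44  49  51  48  44  62 115 197
  190 193 154]
 [194 178 179 194 141  86  63  51  49  48  50  46  52  50  56  81 168 202
  188 178 149]
 [185 184 188 191 192 164 117  79  56  47  51  51  51  46  62 123 194 196
  190 163 143]
 [175 189 189 183 181 196 198 154 108  77  53  46  44  43  63 157 199 189
  187 148 131]
 [183 180 199 165 177 183 190 200 196 158 111  75  52  58  95 189 198 183
  171 140 140]
 [185 191 167 191 168 173 167 181 194 196 198 157 109 115 170 193 194 185
  150 139 137]
 [157 172 191 170 168 170 168 187 178 183 184 205 185 190 188 194 184 176
  142 136 137]]
```

```bash
sed -i 's/labels("scene",im)/labels("scene",im,85,55)/' lab.py; python3 lab.py handle .0180
```

```text
tcp [500.4 261.5  57.8] yaw 174.79 exp px [359.2 241.8] px [358.6 241.7] 139 (41.2, 27.7, -4.5)
centre top-frame [498.8 260. ]
```

Emit:
{"fn": "arm_command", "kwargs": {
  "motion": [
    {"claw": 1,"xyz": [0.03,0.04,-0.25],"yaw": 0},
    {"claw": 1,"xyz": [0,0,-0.25],"yaw": 0},
    {"claw": 1,"xyz": [0,0,-0.25],"yaw": 0},
    {"claw": 1,"xyz": [0,0,-0.25],"yaw": 0},
    {"claw": 1,"xyz": [0,0,-0.2],"yaw": 0}
  ]
}}

```text
time: 9.0
tcp_pos: [0.5011, 0.2639, 0.0361]
eef_rot: [-3.136, 0.14, -0.001]
contact_force: [-7.2, 1.9, 36.3]
gripper_width: 0.0504
grasp_force: 30.9
```

Emit:
{"fn": "arm_command", "kwargs": {
  "motion": [
    {"claw": 1,"xyz": [0,0,-0.1],"yaw": 0},
    {"claw": 1,"xyz": [0,0,-0.1],"yaw": 0},
    {"claw": 1,"xyz": [0,0,-0.05],"yaw": 0},
    {"claw": 1,"xyz": [0,0,0],"yaw": 0},
    {"claw": 1,"xyz": [0,0,0],"yaw": 0}
  ]
}}

```text
time: 9.5
tcp_pos: [0.5013, 0.265, 0.0326]
eef_rot: [-3.134, 0.138, -0.003]
contact_force: [-7.6, 1.3, 35.9]
gripper_width: 0.0518
grasp_force: 31.8
```

Emit:
{"fn": "arm_command", "kwargs": {
  "motion": [
    {"claw": 1,"xyz": [0,0,0.3],"yaw": 0},
    {"claw": 1,"xyz": [0,0,0.3],"yaw": 0},
    {"claw": 1,"xyz": [0,0,0.3],"yaw": 0},
    {"claw": 1,"xyz": [0,0,0.2],"yaw": 0},
    {"claw": 1,"xyz": [0,0,0],"yaw": 0}
  ]
}}

```text
time: 10.0
tcp_pos: [0.501, 0.2622, 0.0506]
eef_rot: [3.138, -0.143, 0.001]
contact_force: [-0.1, -0.3, -1.9]
gripper_width: 0.0515
grasp_force: 29.2
```

```bash
python3 lab.py handle .0160
python3 - <<'E'
from h import *
a=eyes.get_image("scene")[180:300,300:420,::-1]; b=eyes.get_image("top")[110:250,90:210,::-1]
f=lambda i:cv2.resize(i,(400,int(400*i.shape[0]/i.shape[1])),interpolation=cv2.INTER_CUBIC)
a,b=f(a),f(b); cv2.imwrite("pics/s2.png",np.hstack([a,b[:a.shape[0]]]))
s=env.get_state();print(s['tcp_pos'],s['gripper_width'],s['contact_force'])
E
```

```text
tcp [500.6 262.1  50.2] yaw 174.79 exp px [358.8 242.7] px [358.7 242.7] 140 (42.4, 27.1, -6.0)
centre top-frame [498.5 261.9]
[0.50047255 0.26207719 0.05009794] 0.05150821290436044 [ 0.45011628  0.15878618 -2.19636332]
```

View pics/s2.png

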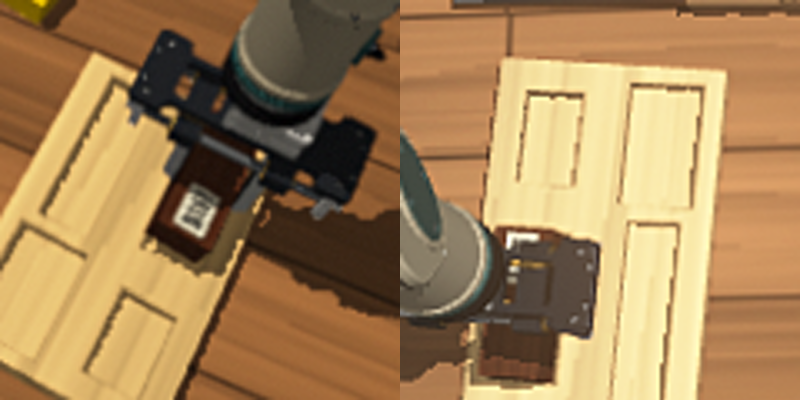

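Emit:
{"fn": "arm_command", "kwargs": {
  "motion": [
    {"claw": 1,"xyz": [0,0,-0.2],"yaw": 0},
    {"claw": 1,"xyz": [0,0,-0.2],"yaw": 0},
    {"claw": 1,"xyz": [0,0,-0.15],"yaw": 0},
    {"claw": 1,"xyz": [0,0,-0.15],"yaw": 0},
    {"claw": 1,"xyz": [0,0,0],"yaw": 0}
  ]
}}

```text
time: 10.75
tcp_pos: [0.5005, 0.2621, 0.0359]
eef_rot: [3.138, -0.143, -0.001]
contact_force: [-0.2, 0.0, -1.0]
gripper_width: 0.0516
grasp_force: 29.2
```

```bash
cat > st.py <<'E'
from h import *
s=env.get_state();print({k:np.round(s[k],4) for k in('time','tcp_pos','eef_rot','contact_force','torque','gripper_width')})
E
python3 st.py
```

```text
{'time': np.float64(10.75), 'tcp_pos': array([0.5005, 0.2621, 0.0359]), 'eef_rot': array([ 3.1379e+00, -1.4280e-01, -8.0000e-04]), 'contact_force': array([-0.1767,  0.0294, -0.9508]), 'torque': array([0.0339, 0.0159, 0.0125]), 'gripper_width': np.float64(0.0516)}
```

Emit:
{"fn": "arm_command", "kwargs": {
  "motion": [
    {"claw": 1,"xyz": [-0.04,0,-0.1],"yaw": 0},
    {"claw": 1,"xyz": [0,0,-0.1],"yaw": 0},
    {"claw": 1,"xyz": [0,0,0],"yaw": 0},
    {"claw": 1,"xyz": [0,0,0],"yaw": 0},
    {"claw": 1,"xyz": [0,0,0],"yaw": 0}
  ]
}}

```text
time: 11.25
tcp_pos: [0.5005, 0.2624, 0.0335]
eef_rot: [-3.138, 0.142, -0.002]
contact_force: [-0.5, 0.4, 6.6]
gripper_width: 0.0513
grasp_force: 29.7
```

```bash
python3 st.py
```

```text
{'time': np.float64(11.25), 'tcp_pos': array([0.5005, 0.2624, 0.0335]), 'eef_rot': array([-3.1377e+00,  1.4240e-01, -2.0000e-03]), 'contact_force': array([-0.5295,  0.3806,  6.6083]), 'torque': array([-0.2765,  0.1562,  0.0664]), 'gripper_width': np.float64(0.0513)}
```

Emit:
{"fn": "arm_command", "kwargs": {
  "motion": [
    {"claw": 1,"xyz": [0,0.05,0],"yaw": 0},
    {"claw": 1,"xyz": [0,0.05,0],"yaw": 0},
    {"claw": 1,"xyz": [0,0.05,0],"yaw": 0},
    {"claw": 1,"xyz": [0,0,-0.05],"yaw": 0},
    {"claw": 1,"xyz": [0,0,0],"yaw": 0}
  ]
}}

```text
time: 11.75
tcp_pos: [0.5007, 0.2635, 0.0332]
eef_rot: [3.137, -0.144, 0.002]
contact_force: [-0.4, -3.3, 13.5]
gripper_width: 0.0515
grasp_force: 30.3
```

```bash
python3 st.py
```

```text
{'time': np.float64(11.75), 'tcp_pos': array([0.5007, 0.2635, 0.0332]), 'eef_rot': array([ 3.137e+00, -1.441e-01,  1.700e-03]), 'contact_force': array([-0.3665, -3.3441, 13.5124]), 'torque': array([-1.3684,  0.3913,  0.0488]), 'gripper_width': np.float64(0.0515)}
```

Emit:
{"fn": "arm_command", "kwargs": {
  "motion": [
    {"claw": 0.4,"xyz": [0,0,0.05],"yaw": 0},
    {"claw": 0.4,"xyz": [0,0,0],"yaw": 0},
    {"claw": 0.4,"xyz": [0,0,0],"yaw": 0},
    {"claw": 0.4,"xyz": [0,0,0],"yaw": 0},
    {"claw": 0.4,"xyz": [0,0,0],"yaw": 0}
  ]
}}

```text
time: 12.25
tcp_pos: [0.4999, 0.2657, 0.0324]
eef_rot: [-3.138, 0.142, -0.0]
contact_force: [0.6, 1.6, 0.7]
gripper_width: 0.0559
grasp_force: 0.6
```

```bash
python3 st.py
python3 - <<'E'
from h import *
a=eyes.get_image("scene")[180:300,300:420,::-1]; b=eyes.get_image("top")[110:250,90:210,::-1]
f=lambda i:cv2.resize(i,(400,int(400*i.shape[0]/i.shape[1])),interpolation=cv2.INTER_CUBIC)
a,b=f(a),f(b); cv2.imwrite("pics/s3.png",np.hstack([a,b[:a.shape[0]]]))
E
```

```text
{'time': np.float64(12.25), 'tcp_pos': array([0.4999, 0.2657, 0.0324]), 'eef_rot': array([-3.1379e+00,  1.4230e-01, -2.0000e-04]), 'contact_force': array([0.5617, 1.5747, 0.7448]), 'torque': array([ 0.3156, -0.0185, -0.0336]), 'gripper_width': np.float64(0.0559)}
```

View pics/s3.png

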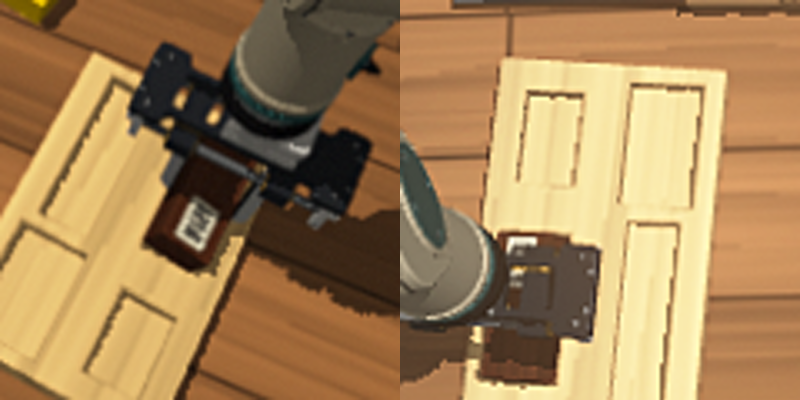

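Emit:
{"fn": "arm_command", "kwargs": {
  "motion": [
    {"claw": 0.37,"xyz": [0,0,-0.15],"yaw": 0},
    {"claw": 0.37,"xyz": [0,0,-0.15],"yaw": 0},
    {"claw": 0.37,"xyz": [0,0.08,0],"yaw": 0},
    {"claw": 0.37,"xyz": [0,0.08,0],"yaw": 0},
    {"claw": 0.37,"xyz": [0,0,0],"yaw": 0}
  ]
}}

```text
time: 12.85
tcp_pos: [0.4997, 0.2684, 0.0263]
eef_rot: [3.138, -0.142, -0.001]
contact_force: [0.5, -0.2, -0.4]
gripper_width: 0.0595
grasp_force: 0.3
```

```bash
python3 st.py;  python3 lab.py handle .0180
```

```text
{'time': np.float64(12.85), 'tcp_pos': array([0.4997, 0.2684, 0.0263]), 'eef_rot': array([ 3.138e+00, -1.424e-01, -7.000e-04]), 'contact_force': array([ 0.4621, -0.2303, -0.4214]), 'torque': array([-0.1276,  0.0263,  0.0175]), 'gripper_width': np.float64(0.0595)}
tcp [499.8 268.4  26.5] yaw 174.79 exp px [358.6 246.9] px [359.4 246.9] 131 (43.1, 25.6, -6.2)
centre top-frame [496.7 270.3]
```

Emit:
{"fn": "arm_command", "kwargs": {
  "motion": [
    {"claw": 0.33,"xyz": [0,0.08,0],"yaw": 0},
    {"claw": 0.33,"xyz": [0,0.08,0],"yaw": 0},
    {"claw": 0.33,"xyz": [0,0.08,0],"yaw": 0},
    {"claw": 0.33,"xyz": [0,0.08,0],"yaw": 0},
    {"claw": 0.33,"xyz": [0,0,0],"yaw": 0}
  ]
}}

```text
time: 13.5
tcp_pos: [0.5003, 0.2731, 0.0264]
eef_rot: [3.136, -0.144, 0.0]
contact_force: [1.4, -4.4, 0.7]
gripper_width: 0.0629
grasp_force: 2.3
```

```bash
python3 st.py;  python3 lab.py handle .0180
```

```text
{'time': np.float64(13.5), 'tcp_pos': array([0.5003, 0.2731, 0.0264]), 'eef_rot': array([ 3.1361e+00, -1.4390e-01,  3.0000e-04]), 'contact_force': array([ 1.3897, -4.4366,  0.6541]), 'torque': array([-1.1556, -0.2602,  0.0642]), 'gripper_width': np.float64(0.0629)}
tcp [500.2 273.1  26.4] yaw 174.73 exp px [360.2 247.7] px [360.2 247.5] 125 (42.3, 26.6, -8.4)
centre top-frame [497.2 273. ]
```

Run:
```python
from h import *
a=eyes.get_image("scene")[195:285,315:405,::-1]; b=eyes.get_image("top")[155:245,95:185,::-1]
f=lambda i:cv2.resize(i,(400,400),interpolation=cv2.INTER_CUBIC)
cv2.imwrite("pics/s4.png",np.hstack([f(a),f(b)]))
```

```text
(no output)
```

View pics/s4.png

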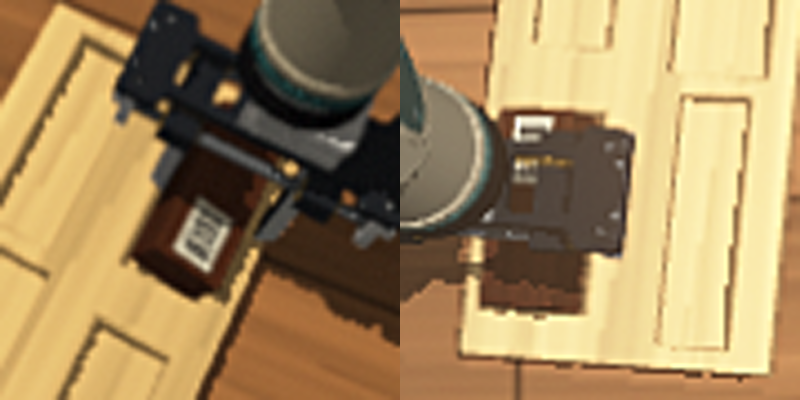

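Emit:
{"fn": "arm_command", "kwargs": {
  "motion": [
    {"claw": 0.25,"xyz": [0,-0.1,0],"yaw": 0},
    {"claw": 0.25,"xyz": [0,-0.1,0],"yaw": 0},
    {"claw": 0.25,"xyz": [0,-0.1,0],"yaw": 0},
    {"claw": 0.25,"xyz": [0,-0.1,0],"yaw": 0},
    {"claw": 0.25,"xyz": [0,0,0],"yaw": 0}
  ]
}}

```text
time: 14.25
tcp_pos: [0.4999, 0.2668, 0.0265]
eef_rot: [-3.138, 0.143, -0.0]
contact_force: [-0.9, 0.1, -0.6]
gripper_width: 0.0702
grasp_force: 0.0
```

```bash
python3 st.py;  python3 lab.py handle .0180
```

```text
{'time': np.float64(14.25), 'tcp_pos': array([0.4999, 0.2668, 0.0265]), 'eef_rot': array([-3.1381,  0.1431, -0.    ]), 'contact_force': array([-0.9094,  0.0716, -0.6371]), 'torque': array([ 0.0183,  0.0119, -0.0498]), 'gripper_width': np.float64(0.0702)}
tcp [499.9 267.   26.5] yaw 174.8 exp px [358.2 246.7] px [356.1 246.3] 136 (40.6, 27.9, -4.3)
centre top-frame [498.9 261.3]
```

Emit:
{"fn": "arm_command", "kwargs": {
  "motion": [
    {"claw": 0.2,"xyz": [0,0,0.4],"yaw": 0},
    {"claw": 0,"xyz": [0,0,0.7],"yaw": 0},
    {"claw": 0,"xyz": [0,0,0.7],"yaw": 0},
    {"claw": 0,"xyz": [0,0,0.7],"yaw": 0},
    {"claw": 0,"xyz": [0,0,0.7],"yaw": 0}
  ]
}}

```text
time: 14.9
tcp_pos: [0.5002, 0.267, 0.0923]
eef_rot: [-3.138, 0.143, -0.002]
contact_force: [0.1, 0.4, 0.0]
gripper_width: 0.0944
grasp_force: 0.0
```

Emit:
{"fn": "arm_command", "kwargs": {
  "motion": [
    {"claw": 0,"xyz": [0.305,-0.767,0],"yaw": 0.027},
    {"claw": 0,"xyz": [0.305,-0.767,0],"yaw": 0.027},
    {"claw": 0,"xyz": [0.305,-0.767,0],"yaw": 0.027},
    {"claw": 0,"xyz": [0.305,-0.767,0],"yaw": 0.027},
    {"claw": 0,"xyz": [0.305,-0.767,0],"yaw": 0.027}
  ]
}}

```text
time: 15.4
tcp_pos: [0.5309, 0.1896, 0.0916]
eef_rot: [-3.139, 0.113, -0.001]
contact_force: [0.6, -1.3, -0.6]
gripper_width: 0.0941
grasp_force: 0.0
```

Emit:
{"fn": "arm_command", "kwargs": {
  "motion": [
    {"claw": 0,"xyz": [0.305,-0.767,0],"yaw": 0.027},
    {"claw": 0,"xyz": [0.305,-0.767,0],"yaw": 0.027},
    {"claw": 0,"xyz": [0.305,-0.767,0],"yaw": 0.027},
    {"claw": 0,"xyz": [0.305,-0.767,0],"yaw": 0.027},
    {"claw": 0,"xyz": [0.305,-0.767,0],"yaw": 0.027}
  ]
}}

```text
time: 15.9
tcp_pos: [0.5614, 0.1128, 0.0916]
eef_rot: [-3.14, 0.083, -0.001]
contact_force: [0.2, -1.0, -0.4]
gripper_width: 0.0938
grasp_force: 0.0
```

Emit:
{"fn": "arm_command", "kwargs": {
  "motion": [
    {"claw": 0,"xyz": [0.305,-0.767,0],"yaw": 0.027},
    {"claw": 0,"xyz": [0.305,-0.767,0],"yaw": 0.027},
    {"claw": 0,"xyz": [0.305,-0.767,0],"yaw": 0.027},
    {"claw": 0,"xyz": [0.305,-0.767,0],"yaw": 0.027},
    {"claw": 0,"xyz": [0.305,-0.767,0],"yaw": 0.027}
  ]
}}

```text
time: 16.4
tcp_pos: [0.5919, 0.036, 0.0915]
eef_rot: [3.141, -0.053, 0.001]
contact_force: [-0.5, 0.0, 0.4]
gripper_width: 0.0938
grasp_force: 0.0
```

Emit:
{"fn": "arm_command", "kwargs": {
  "motion": [
    {"claw": 0,"xyz": [0.305,-0.767,0],"yaw": 0.027},
    {"claw": 0,"xyz": [0.305,-0.767,0],"yaw": 0.027},
    {"claw": 0,"xyz": [0.305,-0.767,0],"yaw": 0.027},
    {"claw": 0,"xyz": [0.305,-0.767,0],"yaw": 0.027},
    {"claw": 0,"xyz": [0.305,-0.767,0],"yaw": 0.027}
  ]
}}

```text
time: 16.9
tcp_pos: [0.6224, -0.0413, 0.0904]
eef_rot: [3.141, -0.024, -0.0]
contact_force: [0.3, 0.7, -0.5]
gripper_width: 0.0944
grasp_force: 0.0
```

```bash
cat > all.py <<'E'
from h import *
# all labels, both views, at height of table-standing and seated for each blank nearest guess
for n in("top","scene"):
    im=eyes.get_image(n)
    for c,mm in labels(n,im,85,90):
        r=rect(n,mm,.04)
        if 34<r[1]<48 and 20<r[2]<34:
            w=cast(n,c,.036)[0]*1000; w2=cast(n,c,.052)[0]*1000
            if 350<w[0]<800: print(n,c.round(1),mm.sum(),'z36',w.round(1),'per mm',((w2-w)/16).round(2),r[1:])
E
python3 all.py; python3 st.py
```

```text
top [292.6 139. ] 151 z36 [ 661.4 -188.6] per mm [-0.28  0.11] (39.6, 27.4, -1.2)
scene [269.4 193.3] 101 z36 [478.8 -32.8] per mm [0.55 0.2 ] (40.3, 27.9, 14.0)
scene [193.9 222.5] 124 z36 [ 662.6 -190.3] per mm [0.35 0.37] (40.7, 27.4, -1.7)
scene [241.9 239.2] 110 z36 [649.2 -41.6] per mm [0.37 0.21] (40.5, 26.9, 1.7)
scene [356.3 246.5] 128 z36 [531.3 259.8] per mm [ 0.49 -0.11] (41.1, 26.8, -6.0)
{'time': np.float64(17.0), 'tcp_pos': array([ 0.6228, -0.0439,  0.0905]), 'eef_rot': array([ 3.1394e+00, -3.0400e-02,  1.7000e-03]), 'contact_force': array([-0.01  ,  0.2931,  0.62  ]), 'torque': array([-0.0215,  0.001 , -0.0106]), 'gripper_width': np.float64(0.0942)}
```

Emit:
{"fn": "arm_command", "kwargs": {
  "motion": [
    {"claw": 0,"xyz": [0,0.12,-0.75],"yaw": 0},
    {"claw": 0,"xyz": [0,0,-0.75],"yaw": 0},
    {"claw": 0,"xyz": [0,0,-0.75],"yaw": 0},
    {"claw": 0,"xyz": [0,0,-0.75],"yaw": 0},
    {"claw": 0,"xyz": [0,0,-0.75],"yaw": 0}
  ],
  "force": 40
}}

```text
time: 17.5
tcp_pos: [0.6213, -0.037, 0.0136]
eef_rot: [-3.141, 0.023, 0.002]
contact_force: [0.2, -0.3, 0.5]
gripper_width: 0.094
grasp_force: 0.0
```

Emit:
{"fn": "arm_command", "kwargs": {
  "motion": [
    {"claw": 1,"xyz": [0,0,0],"yaw": 0},
    {"claw": 1,"xyz": [0,0,0],"yaw": 0},
    {"claw": 1,"xyz": [0,0,0],"yaw": 0},
    {"claw": 1,"xyz": [0,0,0],"yaw": 0},
    {"claw": 1,"xyz": [0,0,0],"yaw": 0}
  ]
}}

```text
time: 18.0
tcp_pos: [0.6224, -0.0381, 0.0162]
eef_rot: [3.141, -0.025, 0.002]
contact_force: [0.4, 1.0, 2.1]
gripper_width: 0.058
grasp_force: 39.6
```

Emit:
{"fn": "arm_command", "kwargs": {
  "motion": [
    {"claw": 1,"xyz": [0,0,0],"yaw": 0},
    {"claw": 1,"xyz": [0,0,0],"yaw": 0},
    {"claw": 1,"xyz": [0,0,0],"yaw": 0},
    {"claw": 1,"xyz": [0,0,0],"yaw": 0},
    {"claw": 1,"xyz": [0,0,0],"yaw": 0}
  ]
}}

```text
time: 18.5
tcp_pos: [0.6224, -0.0381, 0.0162]
eef_rot: [3.141, -0.025, 0.002]
contact_force: [-1.2, -0.8, 6.5]
gripper_width: 0.0579
grasp_force: 39.6
```

```bash
python3 st.py
```

```text
{'time': np.float64(18.5), 'tcp_pos': array([ 0.6224, -0.0381,  0.0162]), 'eef_rot': array([ 3.141e+00, -2.480e-02,  1.900e-03]), 'contact_force': array([-1.1898, -0.8082,  6.5493]), 'torque': array([-0.4362,  0.1581, -0.0058]), 'gripper_width': np.float64(0.0579)}
```

Emit:
{"fn": "arm_command", "kwargs": {
  "motion": [
    {"claw": 1,"xyz": [0,0,0.7],"yaw": 0},
    {"claw": 1,"xyz": [0,0,0.7],"yaw": 0},
    {"claw": 1,"xyz": [0,0,0.7],"yaw": 0},
    {"claw": 1,"xyz": [0,0,0.7],"yaw": 0},
    {"claw": 1,"xyz": [0,0,0.7],"yaw": 0}
  ]
}}

```text
time: 19.0
tcp_pos: [0.6221, -0.0374, 0.0871]
eef_rot: [-3.141, 0.024, -0.001]
contact_force: [0.4, 0.4, -0.6]
gripper_width: 0.0579
grasp_force: 39.6
```

Emit:
{"fn": "arm_command", "kwargs": {
  "motion": [
    {"claw": 1,"xyz": [0.06,0.974,0],"yaw": -0.054},
    {"claw": 1,"xyz": [0.06,0.974,0],"yaw": -0.054},
    {"claw": 1,"xyz": [0.06,0.974,0],"yaw": -0.054},
    {"claw": 1,"xyz": [0.06,0.974,0],"yaw": -0.054},
    {"claw": 1,"xyz": [0.06,0.974,0],"yaw": -0.054}
  ]
}}

```text
time: 19.5
tcp_pos: [0.628, 0.0607, 0.0864]
eef_rot: [-3.14, 0.084, -0.001]
contact_force: [-0.2, 0.2, -1.8]
gripper_width: 0.0578
grasp_force: 39.6
```

Emit:
{"fn": "arm_command", "kwargs": {
  "motion": [
    {"claw": 1,"xyz": [0.06,0.974,0],"yaw": -0.054},
    {"claw": 1,"xyz": [0.06,0.974,0],"yaw": -0.054},
    {"claw": 1,"xyz": [0.06,0.974,0],"yaw": -0.054},
    {"claw": 1,"xyz": [0.06,0.974,0],"yaw": -0.054},
    {"claw": 1,"xyz": [0.06,0.974,0],"yaw": -0.054}
  ]
}}

```text
time: 20.0
tcp_pos: [0.6339, 0.1582, 0.0864]
eef_rot: [-3.138, 0.143, -0.0]
contact_force: [0.7, 0.1, -1.8]
gripper_width: 0.058
grasp_force: 39.6
```

Emit:
{"fn": "arm_command", "kwargs": {
  "motion": [
    {"claw": 1,"xyz": [0,0,-0.5],"yaw": 0},
    {"claw": 1,"xyz": [0,0,-0.5],"yaw": 0},
    {"claw": 1,"xyz": [0,0,-0.5],"yaw": 0},
    {"claw": 1,"xyz": [0,0,-0.5],"yaw": 0},
    {"claw": 1,"xyz": [0,0,0],"yaw": 0}
  ]
}}

```text
time: 20.5
tcp_pos: [0.6324, 0.1556, 0.0434]
eef_rot: [3.137, -0.145, -0.006]
contact_force: [-0.1, 0.4, -2.3]
gripper_width: 0.0581
grasp_force: 39.6
```

```bash
sed -i 's/- *\[2.3,0\]/-[2.5,0]/' lab.py; python3 lab.py box .0162; python3 lab.py box .0162
```

```text
tcp [633.7 156.4  44.9] yaw 174.75 exp px [306.6 267.1] px [306.3 267.2] 151 (40.5, 26.8, -1.5)
centre top-frame [631.4 155.3]
tcp [634.4 157.1  45.9] yaw 174.79 exp px [306.8 267.3] px [306.5 267.6] 157 (41.2, 26.7, -3.3)
centre top-frame [632.7 156.3]
```

Emit:
{"fn": "arm_command", "kwargs": {
  "motion": [
    {"claw": 1,"xyz": [0.04,-0.06,0],"yaw": 0},
    {"claw": 1,"xyz": [0,0,-0.15],"yaw": 0},
    {"claw": 1,"xyz": [0,0,-0.15],"yaw": 0},
    {"claw": 1,"xyz": [0,0,-0.15],"yaw": 0},
    {"claw": 1,"xyz": [0,0,-0.1],"yaw": 0}
  ]
}}

```text
time: 21.3
tcp_pos: [0.6362, 0.1564, 0.0363]
eef_rot: [-3.137, 0.142, -0.005]
contact_force: [-0.1, -0.2, 8.7]
gripper_width: 0.0576
grasp_force: 39.8
```

```bash
python3 st.py;python3 lab.py box .0162
```

```text
{'time': np.float64(21.3), 'tcp_pos': array([0.6362, 0.1564, 0.0363]), 'eef_rot': array([-3.1374,  0.1425, -0.0046]), 'contact_force': array([-0.0856, -0.1696,  8.712 ]), 'torque': array([-0.1158,  0.3116, -0.0074]), 'gripper_width': np.float64(0.0576)}
tcp [636.1 156.9  35.5] yaw 174.8 exp px [306.  269.1] px [305.5 269.2] 152 (40.3, 26.9, -3.2)
centre top-frame [634.6 155.5]
```

Emit:
{"fn": "arm_command", "kwargs": {
  "motion": [
    {"claw": 1,"xyz": [0.04,0.02,0],"yaw": 0},
    {"claw": 1,"xyz": [0.03,0.02,0],"yaw": 0},
    {"claw": 1,"xyz": [0,0,0],"yaw": 0},
    {"claw": 1,"xyz": [0,0,-0.05],"yaw": 0},
    {"claw": 1,"xyz": [0,0,0],"yaw": 0}
  ]
}}

```text
time: 21.95
tcp_pos: [0.6358, 0.1571, 0.0332]
eef_rot: [-3.138, 0.143, 0.001]
contact_force: [-0.1, 2.2, -0.7]
gripper_width: 0.0583
grasp_force: 39.8
```

```bash
python3 st.py;python3 lab.py box .0162
```

```text
{'time': np.float64(21.95), 'tcp_pos': array([0.6358, 0.1571, 0.0332]), 'eef_rot': array([-3.1381e+00,  1.4270e-01,  9.0000e-04]), 'contact_force': array([-0.1107,  2.1943, -0.7484]), 'torque': array([ 0.5954,  0.0339, -0.0936]), 'gripper_width': np.float64(0.0583)}
tcp [635.8 157.1  33.3] yaw 174.79 exp px [306.  269.3] px [305.4 269.4] 155 (41.6, 27.0, -3.3)
centre top-frame [633.9 155.7]
```

Emit:
{"fn": "arm_command", "kwargs": {
  "motion": [
    {"claw": 1,"xyz": [0,0.03,-0.1],"yaw": 0},
    {"claw": 1,"xyz": [0,0,-0.1],"yaw": 0},
    {"claw": 1,"xyz": [0,0,-0.1],"yaw": 0},
    {"claw": 1,"xyz": [0,0,-0.1],"yaw": 0},
    {"claw": 1,"xyz": [0,0,0],"yaw": 0}
  ]
}}

```text
time: 22.6
tcp_pos: [0.6361, 0.1572, 0.0251]
eef_rot: [3.138, -0.143, -0.0]
contact_force: [0.6, 1.9, -2.5]
gripper_width: 0.058
grasp_force: 39.8
```

```bash
python3 st.py
```

```text
{'time': np.float64(22.6), 'tcp_pos': array([0.6361, 0.1572, 0.0251]), 'eef_rot': array([ 3.138e+00, -1.429e-01, -1.000e-04]), 'contact_force': array([ 0.5527,  1.8741, -2.4902]), 'torque': array([ 0.3965, -0.101 , -0.0597]), 'gripper_width': np.float64(0.058)}
```

Emit:
{"fn": "arm_command", "kwargs": {
  "motion": [
    {"claw": 0.25,"xyz": [0,0,0],"yaw": 0},
    {"claw": 0.25,"xyz": [0,0,0],"yaw": 0},
    {"claw": 0.25,"xyz": [0,0,0],"yaw": 0},
    {"claw": 0.25,"xyz": [0,0,0.5],"yaw": 0},
    {"claw": 0.25,"xyz": [0,0,0.8],"yaw": 0}
  ]
}}

```text
time: 23.1
tcp_pos: [0.6354, 0.1571, 0.0517]
eef_rot: [3.138, -0.143, -0.003]
contact_force: [0.8, -0.3, 0.6]
gripper_width: 0.0704
grasp_force: 0.0
```

Emit:
{"fn": "arm_command", "kwargs": {
  "motion": [
    {"claw": 0,"xyz": [0,0,1],"yaw": 0},
    {"claw": 0,"xyz": [0,0,1],"yaw": 0},
    {"claw": 0,"xyz": [0,0,0.2],"yaw": 0},
    {"claw": 0,"xyz": [-0.4,-0.47,0],"yaw": 0.13},
    {"claw": 0,"xyz": [-0.4,-0.47,0],"yaw": 0.13}
  ]
}}

```text
time: 23.6
tcp_pos: [0.6199, 0.1386, 0.096]
eef_rot: [-3.14, 0.083, -0.001]
contact_force: [-0.0, -0.3, 0.1]
gripper_width: 0.0939
grasp_force: 0.0
```

Emit:
{"fn": "arm_command", "kwargs": {
  "motion": [
    {"claw": 0,"xyz": [-0.82,-0.944,0],"yaw": 0.254},
    {"claw": 0,"xyz": [-0.82,-0.944,0],"yaw": 0.254},
    {"claw": 0,"xyz": [-0.82,-0.944,0],"yaw": 0.254},
    {"claw": 0,"xyz": [-0.82,-0.944,0],"yaw": 0.254},
    {"claw": 0,"xyz": [-0.82,-0.944,0],"yaw": 0.254}
  ]
}}

```text
time: 24.1
tcp_pos: [0.5367, 0.0429, 0.0954]
eef_rot: [3.135, 0.195, -0.001]
contact_force: [-0.7, 0.5, -0.1]
gripper_width: 0.0941
grasp_force: 0.0
```

Emit:
{"fn": "arm_command", "kwargs": {
  "motion": [
    {"claw": 0,"xyz": [-0.82,-0.944,0],"yaw": 0.254},
    {"claw": 0,"xyz": [-0.82,-0.944,0],"yaw": 0.254},
    {"claw": 0,"xyz": [-0.82,-0.944,0],"yaw": 0.254},
    {"claw": 0,"xyz": [-0.82,-0.944,0],"yaw": 0.254},
    {"claw": 0,"xyz": [0,0,0],"yaw": 0}
  ]
}}

```text
time: 24.6
tcp_pos: [0.4691, -0.0345, 0.0954]
eef_rot: [3.114, 0.408, -0.006]
contact_force: [-0.3, 0.4, 0.5]
gripper_width: 0.0941
grasp_force: 0.0
```

```bash
python3 all.py; python3 st.py
```

```text
top [292.6 139. ] 151 z36 [ 661.4 -188.6] per mm [-0.28  0.11] (39.6, 27.4, -1.2)
top [128.6 188.9] 148 z36 [533.9 259.9] per mm [-0.17 -0.27] (41.1, 27.1, -6.3)
top [116.3 228.1] 62 z36 [428.4 291.9] per mm [-0.08 -0.3 ] (37.4, 20.3, -3.3)
scene [268.7 194.2] 51 z36 [482.4 -33.4] per mm [0.54 0.2 ] (39.7, 25.6, 14.5)
scene [193.9 222.5] 124 z36 [ 662.6 -190.3] per mm [0.35 0.37] (40.7, 27.4, -1.7)
scene [356.1 246.3] 136 z36 [530.8 259.1] per mm [ 0.49 -0.11] (40.8, 28.0, -4.3)
scene [305.3 270.3] 147 z36 [656.9 154.1] per mm [0.36 0.  ] (40.9, 26.3, -3.3)
{'time': np.float64(24.7), 'tcp_pos': array([ 0.4726, -0.0316,  0.0956]), 'eef_rot': array([-3.1144e+00, -4.1190e-01, -1.0000e-03]), 'contact_force': array([0.2995, 0.705 , 0.476 ]), 'torque': array([ 0.0488, -0.0005, -0.0163]), 'gripper_width': np.float64(0.094)}
```

Emit:
{"fn": "arm_command", "kwargs": {
  "motion": [
    {"claw": 0,"xyz": [-0.04,-0.04,-0.8],"yaw": 0},
    {"claw": 0,"xyz": [0,0,-0.8],"yaw": 0},
    {"claw": 0,"xyz": [0,0,-0.8],"yaw": 0},
    {"claw": 0,"xyz": [0,0,-0.8],"yaw": 0},
    {"claw": 0,"xyz": [0,0,-0.8],"yaw": 0}
  ]
}}

```text
time: 25.2
tcp_pos: [0.473, -0.0307, 0.0147]
eef_rot: [-3.113, -0.417, -0.002]
contact_force: [0.3, -0.1, -0.9]
gripper_width: 0.0943
grasp_force: 0.0
```

Emit:
{"fn": "arm_command", "kwargs": {
  "motion": [
    {"claw": 0,"xyz": [0,0,0],"yaw": 0},
    {"claw": 1,"xyz": [0,0,0],"yaw": 0},
    {"claw": 1,"xyz": [0,0,0],"yaw": 0},
    {"claw": 1,"xyz": [0,0,0],"yaw": 0},
    {"claw": 1,"xyz": [0,0,0],"yaw": 0}
  ]
}}

```text
time: 25.7
tcp_pos: [0.4722, -0.032, 0.0161]
eef_rot: [3.114, 0.414, 0.002]
contact_force: [0.2, -0.3, -0.2]
gripper_width: 0.0656
grasp_force: 0.0
```

Emit:
{"fn": "arm_command", "kwargs": {
  "motion": [
    {"claw": 1,"xyz": [0,0,0],"yaw": 0},
    {"claw": 1,"xyz": [0,0,0],"yaw": 0},
    {"claw": 1,"xyz": [0,0,0],"yaw": 0},
    {"claw": 1,"xyz": [0,0,0],"yaw": 0},
    {"claw": 1,"xyz": [0,0,0],"yaw": 0}
  ]
}}

```text
time: 26.2
tcp_pos: [0.4718, -0.0321, 0.0156]
eef_rot: [3.114, 0.414, 0.0]
contact_force: [-0.2, 0.5, 3.8]
gripper_width: 0.046
grasp_force: 40.0
```

Emit:
{"fn": "arm_command", "kwargs": {
  "motion": [
    {"claw": 1,"xyz": [0,0,0.7],"yaw": 0},
    {"claw": 1,"xyz": [0,0,0.7],"yaw": 0},
    {"claw": 1,"xyz": [0,0,0.7],"yaw": 0},
    {"claw": 1,"xyz": [0,0,0.7],"yaw": 0},
    {"claw": 1,"xyz": [0,0,0.7],"yaw": 0}
  ]
}}

```text
time: 26.7
tcp_pos: [0.4713, -0.0321, 0.0858]
eef_rot: [-3.114, -0.414, 0.001]
contact_force: [1.2, -0.1, -1.3]
gripper_width: 0.0461
grasp_force: 40.0
```

Emit:
{"fn": "arm_command", "kwargs": {
  "motion": [
    {"claw": 1,"xyz": [0.571,0.94,0],"yaw": -0.169},
    {"claw": 1,"xyz": [0.571,0.94,0],"yaw": -0.169},
    {"claw": 1,"xyz": [0.571,0.94,0],"yaw": -0.169},
    {"claw": 1,"xyz": [0.571,0.94,0],"yaw": -0.169},
    {"claw": 1,"xyz": [0.571,0.94,0],"yaw": -0.169}
  ]
}}

```text
time: 27.2
tcp_pos: [0.5288, 0.0627, 0.0851]
eef_rot: [3.133, 0.229, -0.001]
contact_force: [-0.1, 0.0, -2.3]
gripper_width: 0.0457
grasp_force: 40.0
```

Emit:
{"fn": "arm_command", "kwargs": {
  "motion": [
    {"claw": 1,"xyz": [0.571,0.94,0],"yaw": -0.169},
    {"claw": 1,"xyz": [0.571,0.94,0],"yaw": -0.169},
    {"claw": 1,"xyz": [0.571,0.94,0],"yaw": -0.169},
    {"claw": 1,"xyz": [0.571,0.94,0],"yaw": -0.169},
    {"claw": 1,"xyz": [0.571,0.94,0],"yaw": -0.169}
  ]
}}

```text
time: 27.7
tcp_pos: [0.5858, 0.1566, 0.085]
eef_rot: [3.141, 0.044, -0.002]
contact_force: [0.0, -0.6, -0.1]
gripper_width: 0.0455
grasp_force: 40.0
```

Emit:
{"fn": "arm_command", "kwargs": {
  "motion": [
    {"claw": 1,"xyz": [0.571,0.94,0],"yaw": -0.169},
    {"claw": 1,"xyz": [0.571,0.94,0],"yaw": -0.169},
    {"claw": 1,"xyz": [0.571,0.94,0],"yaw": -0.169},
    {"claw": 1,"xyz": [0.571,0.94,0],"yaw": -0.169},
    {"claw": 1,"xyz": [0.571,0.94,0],"yaw": -0.169}
  ]
}}

```text
time: 28.2
tcp_pos: [0.6428, 0.2505, 0.0847]
eef_rot: [3.138, -0.142, -0.002]
contact_force: [0.3, 0.4, -1.3]
gripper_width: 0.0458
grasp_force: 40.0
```

Emit:
{"fn": "arm_command", "kwargs": {
  "motion": [
    {"claw": 1,"xyz": [0,0,-0.7],"yaw": 0},
    {"claw": 1,"xyz": [0,0,-0.7],"yaw": 0},
    {"claw": 1,"xyz": [0,0,-0.6],"yaw": 0},
    {"claw": 1,"xyz": [0,0,0],"yaw": 0},
    {"claw": 1,"xyz": [0,0,0],"yaw": 0}
  ]
}}

```text
time: 28.7
tcp_pos: [0.6425, 0.2486, 0.0448]
eef_rot: [3.137, -0.142, -0.002]
contact_force: [-0.3, 1.1, -0.6]
gripper_width: 0.0458
grasp_force: 40.0
```

```bash
python3 lab.py stopper .0156; python3 lab.py stopper .0156
```

```text
tcp [643.4 249.4  45.9] yaw 174.85 exp px [341.3 280. ] px [343.4 279.6] 243 (51.4, 47.0, -89.0)
centre top-frame [637.4 252.6]
tcp [643.5 249.9  46.2] yaw 174.88 exp px [341.6 280.1] px [343.5 279.6] 246 (50.3, 50.1, -87.0)
centre top-frame [637.4 254. ]
```

Emit:
{"fn": "arm_command", "kwargs": {
  "motion": [
    {"claw": 1,"xyz": [0,0,-0.15],"yaw": 0},
    {"claw": 1,"xyz": [0,0,-0.15],"yaw": 0},
    {"claw": 1,"xyz": [0,0,-0.15],"yaw": 0},
    {"claw": 1,"xyz": [0,0,-0.1],"yaw": 0},
    {"claw": 1,"xyz": [0,0,0],"yaw": 0}
  ]
}}

```text
time: 29.5
tcp_pos: [0.6427, 0.2499, 0.0339]
eef_rot: [3.138, -0.14, -0.001]
contact_force: [-0.6, -0.4, -1.7]
gripper_width: 0.0459
grasp_force: 40.0
```

```bash
python3 st.py
```

```text
{'time': np.float64(29.5), 'tcp_pos': array([0.6427, 0.2499, 0.0339]), 'eef_rot': array([ 3.1382e+00, -1.4020e-01, -1.2000e-03]), 'contact_force': array([-0.5585, -0.4166, -1.66  ]), 'torque': array([0.048 , 0.0093, 0.0408]), 'gripper_width': np.float64(0.0459)}
```

Emit:
{"fn": "arm_command", "kwargs": {
  "motion": [
    {"claw": 1,"xyz": [0,0,-0.12],"yaw": 0},
    {"claw": 1,"xyz": [0,0,-0.12],"yaw": 0},
    {"claw": 1,"xyz": [0,0,-0.12],"yaw": 0},
    {"claw": 1,"xyz": [0,0,-0.11],"yaw": 0},
    {"claw": 1,"xyz": [0,0,0],"yaw": 0}
  ]
}}

```text
time: 30.0
tcp_pos: [0.6427, 0.2499, 0.0246]
eef_rot: [3.138, -0.14, -0.001]
contact_force: [0.7, -0.5, -0.6]
gripper_width: 0.0456
grasp_force: 40.0
```

Emit:
{"fn": "arm_command", "kwargs": {
  "motion": [
    {"claw": 0.38,"xyz": [0,0,0],"yaw": 0},
    {"claw": 0.38,"xyz": [0,0,0],"yaw": 0},
    {"claw": 0.38,"xyz": [0,0,0],"yaw": 0},
    {"claw": 0.38,"xyz": [0,0,0.5],"yaw": 0},
    {"claw": 0.38,"xyz": [0,0,1],"yaw": 0}
  ]
}}

```text
time: 30.5
tcp_pos: [0.6418, 0.2495, 0.0545]
eef_rot: [3.137, -0.14, -0.004]
contact_force: [-0.0, 0.2, 0.8]
gripper_width: 0.058
grasp_force: 0.0
```

Emit:
{"fn": "arm_command", "kwargs": {
  "motion": [
    {"claw": 0,"xyz": [0,0,1],"yaw": 0},
    {"claw": 0,"xyz": [0,0,1],"yaw": 0},
    {"claw": 0,"xyz": [-0.06,-0.873,0],"yaw": 0.022},
    {"claw": 0,"xyz": [-0.06,-0.873,0],"yaw": 0.022},
    {"claw": 0,"xyz": [-0.06,-0.873,0],"yaw": 0.022}
  ]
}}

```text
time: 31.0
tcp_pos: [0.6384, 0.1944, 0.0942]
eef_rot: [3.137, -0.128, -0.003]
contact_force: [-0.5, 0.1, -0.5]
gripper_width: 0.093
grasp_force: 0.0
```

Emit:
{"fn": "arm_command", "kwargs": {
  "motion": [
    {"claw": 0,"xyz": [-0.06,-0.873,0],"yaw": 0.022},
    {"claw": 0,"xyz": [-0.06,-0.873,0],"yaw": 0.022},
    {"claw": 0,"xyz": [-0.06,-0.873,0],"yaw": 0.022},
    {"claw": 0,"xyz": [-0.06,-0.873,0],"yaw": 0.022},
    {"claw": 0,"xyz": [-0.06,-0.873,0],"yaw": 0.022}
  ]
}}

```text
time: 31.5
tcp_pos: [0.6333, 0.1086, 0.095]
eef_rot: [3.14, -0.102, -0.0]
contact_force: [-0.4, 0.4, -0.8]
gripper_width: 0.094
grasp_force: 0.0
```

Emit:
{"fn": "arm_command", "kwargs": {
  "motion": [
    {"claw": 0,"xyz": [-0.06,-0.873,0],"yaw": 0.022},
    {"claw": 0,"xyz": [-0.06,-0.873,0],"yaw": 0.022},
    {"claw": 0,"xyz": [-0.06,-0.873,0],"yaw": 0.022},
    {"claw": 0,"xyz": [-0.06,-0.873,0],"yaw": 0.022},
    {"claw": 0,"xyz": [-0.06,-0.873,0],"yaw": 0.022}
  ]
}}

```text
time: 32.0
tcp_pos: [0.6273, 0.0215, 0.0951]
eef_rot: [3.141, -0.077, 0.0]
contact_force: [0.2, -0.3, -0.2]
gripper_width: 0.0938
grasp_force: 0.0
```

Emit:
{"fn": "arm_command", "kwargs": {
  "motion": [
    {"claw": 0,"xyz": [-0.06,-0.873,0],"yaw": 0.022},
    {"claw": 0,"xyz": [-0.06,-0.873,0],"yaw": 0.022},
    {"claw": 0,"xyz": [-0.06,-0.873,0],"yaw": 0.022},
    {"claw": 0,"xyz": [-0.06,-0.873,0],"yaw": 0.022},
    {"claw": 0,"xyz": [-0.06,-0.873,0],"yaw": 0.022}
  ]
}}

```text
time: 32.5
tcp_pos: [0.6213, -0.0658, 0.0951]
eef_rot: [3.141, -0.053, 0.0]
contact_force: [0.0, 0.5, -0.4]
gripper_width: 0.094
grasp_force: 0.0
```

Emit:
{"fn": "arm_command", "kwargs": {
  "motion": [
    {"claw": 0,"xyz": [-0.06,-0.873,0],"yaw": 0.022},
    {"claw": 0,"xyz": [-0.06,-0.873,0],"yaw": 0.022},
    {"claw": 0,"xyz": [-0.06,-0.873,0],"yaw": 0.022},
    {"claw": 0,"xyz": [-0.06,-0.873,0],"yaw": 0.022},
    {"claw": 0,"xyz": [-0.06,-0.873,0],"yaw": 0.022}
  ]
}}

```text
time: 33.0
tcp_pos: [0.6152, -0.1531, 0.0951]
eef_rot: [-3.141, 0.029, -0.0]
contact_force: [0.7, 0.3, 0.3]
gripper_width: 0.0939
grasp_force: 0.0
```

```bash
python3 all.py; python3 st.py
```

```text
scene [194.  222.5] 126 z36 [ 662.6 -190. ] per mm [0.35 0.37] (40.6, 27.6, -1.8)
scene [356.1 246.3] 136 z36 [530.8 259.1] per mm [ 0.49 -0.11] (40.8, 28.0, -4.3)
scene [305.3 270.2] 146 z36 [656.8 154. ] per mm [0.36 0.  ] (40.9, 26.3, -3.3)
scene [339.  282.6] 159 z36 [650.2 248.7] per mm [ 0.36 -0.1 ] (40.9, 27.4, -4.4)
{'time': np.float64(33.1), 'tcp_pos': array([ 0.6148, -0.1561,  0.0952]), 'eef_rot': array([ 3.139e+00, -3.640e-02,  1.000e-04]), 'contact_force': array([-0.6616, -0.5029, -0.6864]), 'torque': array([ 0.0013, -0.0038, -0.04  ]), 'gripper_width': np.float64(0.0942)}
```

Emit:
{"fn": "arm_command", "kwargs": {
  "motion": [
    {"claw": 0,"xyz": [-0.05,-0.75,0],"yaw": 0.06},
    {"claw": 0,"xyz": [-0.06,-0.76,0],"yaw": 0},
    {"claw": 0,"xyz": [0,0,-0.7],"yaw": 0},
    {"claw": 0,"xyz": [0,0,-0.8],"yaw": 0},
    {"claw": 0,"xyz": [0,0,-0.8],"yaw": 0}
  ]
}}

```text
time: 33.6
tcp_pos: [0.6129, -0.1813, 0.0476]
eef_rot: [-3.141, 0.016, 0.001]
contact_force: [0.3, -0.4, 0.1]
gripper_width: 0.094
grasp_force: 0.0
```

Emit:
{"fn": "arm_command", "kwargs": {
  "motion": [
    {"claw": 0,"xyz": [0,0,-0.8],"yaw": 0},
    {"claw": 0,"xyz": [0,0,-0.88],"yaw": 0},
    {"claw": 0,"xyz": [0,0,0],"yaw": 0},
    {"claw": 0,"xyz": [0,0,0],"yaw": 0},
    {"claw": 1,"xyz": [0,0,0],"yaw": 0}
  ]
}}

```text
time: 34.1
tcp_pos: [0.6138, -0.182, 0.016]
eef_rot: [3.141, -0.016, 0.002]
contact_force: [-0.2, -0.1, 0.9]
gripper_width: 0.089
grasp_force: 0.0
```

Emit:
{"fn": "arm_command", "kwargs": {
  "motion": [
    {"claw": 1,"xyz": [0,0,0],"yaw": 0},
    {"claw": 1,"xyz": [0,0,0],"yaw": 0},
    {"claw": 1,"xyz": [0,0,0],"yaw": 0},
    {"claw": 1,"xyz": [0,0,0],"yaw": 0},
    {"claw": 1,"xyz": [0,0,0],"yaw": 0}
  ]
}}

```text
time: 34.6
tcp_pos: [0.6132, -0.1819, 0.0156]
eef_rot: [3.142, -0.016, 0.0]
contact_force: [-0.1, 0.2, -0.1]
gripper_width: 0.0498
grasp_force: 0.0
```

Emit:
{"fn": "arm_command", "kwargs": {
  "motion": [
    {"claw": 1,"xyz": [0,0,0],"yaw": 0},
    {"claw": 1,"xyz": [0,0,0],"yaw": 0},
    {"claw": 1,"xyz": [0,0,0],"yaw": 0},
    {"claw": 1,"xyz": [0,0,0],"yaw": 0},
    {"claw": 1,"xyz": [0,0,0],"yaw": 0}
  ]
}}

```text
time: 35.1
tcp_pos: [0.6133, -0.1823, 0.0156]
eef_rot: [3.141, -0.017, 0.0]
contact_force: [-0.4, -1.9, -0.1]
gripper_width: 0.0394
grasp_force: 39.9
```

Emit:
{"fn": "arm_command", "kwargs": {
  "motion": [
    {"claw": 1,"xyz": [0,0,0.7],"yaw": 0},
    {"claw": 1,"xyz": [0,0,0.7],"yaw": 0},
    {"claw": 1,"xyz": [0,0,0.7],"yaw": 0},
    {"claw": 1,"xyz": [0,0,0.7],"yaw": 0},
    {"claw": 1,"xyz": [0,0,0.7],"yaw": 0}
  ]
}}

```text
time: 35.6
tcp_pos: [0.6135, -0.1818, 0.0873]
eef_rot: [3.141, -0.016, 0.001]
contact_force: [0.5, -0.1, -1.4]
gripper_width: 0.0396
grasp_force: 39.9
```

Emit:
{"fn": "arm_command", "kwargs": {
  "motion": [
    {"claw": 1,"xyz": [-0.3,0.878,0],"yaw": -0.029},
    {"claw": 1,"xyz": [-0.3,0.878,0],"yaw": -0.029},
    {"claw": 1,"xyz": [-0.3,0.878,0],"yaw": -0.029},
    {"claw": 1,"xyz": [-0.3,0.878,0],"yaw": -0.029},
    {"claw": 1,"xyz": [-0.3,0.878,0],"yaw": -0.029}
  ]
}}

```text
time: 36.1
tcp_pos: [0.5828, -0.0927, 0.0858]
eef_rot: [-3.141, 0.048, -0.0]
contact_force: [-0.5, 0.2, -2.8]
gripper_width: 0.0396
grasp_force: 39.9
```

Emit:
{"fn": "arm_command", "kwargs": {
  "motion": [
    {"claw": 1,"xyz": [-0.3,0.878,0],"yaw": -0.029},
    {"claw": 1,"xyz": [-0.3,0.878,0],"yaw": -0.029},
    {"claw": 1,"xyz": [-0.3,0.878,0],"yaw": -0.029},
    {"claw": 1,"xyz": [-0.3,0.878,0],"yaw": -0.029},
    {"claw": 1,"xyz": [-0.3,0.878,0],"yaw": -0.029}
  ]
}}

```text
time: 36.6
tcp_pos: [0.5527, -0.0049, 0.0857]
eef_rot: [-3.14, 0.08, -0.0]
contact_force: [-0.9, 0.3, -2.1]
gripper_width: 0.04
grasp_force: 39.9
```

Emit:
{"fn": "arm_command", "kwargs": {
  "motion": [
    {"claw": 1,"xyz": [-0.3,0.878,0],"yaw": -0.029},
    {"claw": 1,"xyz": [-0.3,0.878,0],"yaw": -0.029},
    {"claw": 1,"xyz": [-0.3,0.878,0],"yaw": -0.029},
    {"claw": 1,"xyz": [-0.3,0.878,0],"yaw": -0.029},
    {"claw": 1,"xyz": [-0.3,0.878,0],"yaw": -0.029}
  ]
}}

```text
time: 37.1
tcp_pos: [0.5226, 0.0829, 0.0857]
eef_rot: [-3.14, 0.111, -0.0]
contact_force: [0.3, -1.0, -1.0]
gripper_width: 0.0399
grasp_force: 39.9
```

Emit:
{"fn": "arm_command", "kwargs": {
  "motion": [
    {"claw": 1,"xyz": [-0.3,0.878,0],"yaw": -0.029},
    {"claw": 1,"xyz": [-0.3,0.878,0],"yaw": -0.029},
    {"claw": 1,"xyz": [-0.3,0.878,0],"yaw": -0.029},
    {"claw": 1,"xyz": [-0.3,0.878,0],"yaw": -0.029},
    {"claw": 1,"xyz": [-0.3,0.878,0],"yaw": -0.029}
  ]
}}

```text
time: 37.6
tcp_pos: [0.4925, 0.1706, 0.0857]
eef_rot: [-3.138, 0.143, -0.0]
contact_force: [0.2, -0.5, -1.7]
gripper_width: 0.0395
grasp_force: 39.9
```

Emit:
{"fn": "arm_command", "kwargs": {
  "motion": [
    {"claw": 1,"xyz": [0,0,-0.7],"yaw": 0},
    {"claw": 1,"xyz": [0,0,-0.7],"yaw": 0},
    {"claw": 1,"xyz": [0,0,-0.6],"yaw": 0},
    {"claw": 1,"xyz": [0,0,0],"yaw": 0},
    {"claw": 1,"xyz": [0,0,0],"yaw": 0}
  ]
}}

```text
time: 38.1
tcp_pos: [0.4931, 0.1692, 0.0455]
eef_rot: [3.138, -0.144, -0.0]
contact_force: [0.9, 0.5, -1.3]
gripper_width: 0.0398
grasp_force: 39.9
```

```bash
sed -i 's/-\[2.5,0\]/-[2.7,0]/' lab.py; python3 lab.py spindle .0156; python3 lab.py spindle .0156; python3 st.py
```

```text
tcp [493.6 169.4  45.9] yaw 174.75 exp px [325.6 231.7] px [324.7 231.8] 133 (41.5, 26.4, -6.3)
centre top-frame [492.  166.8]
tcp [493.6 169.4  46. ] yaw 174.76 exp px [325.6 231.7] px [324.7 231.8] 133 (41.5, 26.4, -6.3)
centre top-frame [492.2 167.1]
{'time': np.float64(38.4), 'tcp_pos': array([0.4935, 0.1694, 0.0459]), 'eef_rot': array([-3.1379e+00,  1.4370e-01, -1.3000e-03]), 'contact_force': array([-0.0033,  0.1439, -1.7732]), 'torque': array([ 0.0686,  0.0024, -0.0487]), 'gripper_width': np.float64(0.0399)}
```

Emit:
{"fn": "arm_command", "kwargs": {
  "motion": [
    {"claw": 1,"xyz": [-0.025,0.03,-0.15],"yaw": 0},
    {"claw": 1,"xyz": [0,0,-0.15],"yaw": 0},
    {"claw": 1,"xyz": [0,0,-0.15],"yaw": 0},
    {"claw": 1,"xyz": [0,0,-0.1],"yaw": 0},
    {"claw": 1,"xyz": [0,0,0],"yaw": 0}
  ]
}}

```text
time: 38.9
tcp_pos: [0.4925, 0.1699, 0.0341]
eef_rot: [3.138, -0.143, -0.001]
contact_force: [0.3, 0.2, -1.8]
gripper_width: 0.0399
grasp_force: 39.9
```

```bash
python3 st.py
```

```text
{'time': np.float64(38.9), 'tcp_pos': array([0.4925, 0.1699, 0.0341]), 'eef_rot': array([ 3.1381e+00, -1.4330e-01, -9.0000e-04]), 'contact_force': array([ 0.3176,  0.242 , -1.8036]), 'torque': array([0.0535, 0.0116, 0.0258]), 'gripper_width': np.float64(0.0399)}
```

Emit:
{"fn": "arm_command", "kwargs": {
  "motion": [
    {"claw": 1,"xyz": [0,0,-0.12],"yaw": 0},
    {"claw": 1,"xyz": [0,0,-0.12],"yaw": 0},
    {"claw": 1,"xyz": [0,0,-0.12],"yaw": 0},
    {"claw": 1,"xyz": [0,0,-0.12],"yaw": 0},
    {"claw": 1,"xyz": [0,0,0],"yaw": 0}
  ]
}}

```text
time: 39.4
tcp_pos: [0.4925, 0.1699, 0.0245]
eef_rot: [3.138, -0.143, -0.001]
contact_force: [0.1, -0.2, -1.5]
gripper_width: 0.0399
grasp_force: 39.9
```

Emit:
{"fn": "arm_command", "kwargs": {
  "motion": [
    {"claw": 0.45,"xyz": [0,0,0],"yaw": 0},
    {"claw": 0.45,"xyz": [0,0,0],"yaw": 0},
    {"claw": 0.45,"xyz": [0,0,0],"yaw": 0},
    {"claw": 0.45,"xyz": [0,0,0.5],"yaw": 0},
    {"claw": 0.45,"xyz": [0,0,1],"yaw": 0}
  ]
}}

```text
time: 39.9
tcp_pos: [0.4917, 0.1695, 0.0548]
eef_rot: [3.137, -0.143, -0.004]
contact_force: [-0.3, -0.3, -0.2]
gripper_width: 0.0515
grasp_force: 0.0
```

Emit:
{"fn": "arm_command", "kwargs": {
  "motion": [
    {"claw": 0.2,"xyz": [0,0,1],"yaw": 0},
    {"claw": 0.2,"xyz": [0,0,1],"yaw": 0},
    {"claw": 0.2,"xyz": [0,0,1],"yaw": 0},
    {"claw": 0.2,"xyz": [0,-1,1],"yaw": 0},
    {"claw": 0.2,"xyz": [0,-1,1],"yaw": 0}
  ]
}}

```text
time: 40.4
tcp_pos: [0.4926, 0.13, 0.1565]
eef_rot: [-3.138, 0.141, -0.001]
contact_force: [0.3, -0.8, -0.0]
gripper_width: 0.0749
grasp_force: 0.0
```

Emit:
{"fn": "arm_command", "kwargs": {
  "motion": [
    {"claw": 0.2,"xyz": [0,-1,1],"yaw": 0},
    {"claw": 0.2,"xyz": [0,-1,0],"yaw": 0},
    {"claw": 0.2,"xyz": [0,-1,0],"yaw": 0},
    {"claw": 0.2,"xyz": [0,-1,0],"yaw": 0},
    {"claw": 0.2,"xyz": [0,-1,0],"yaw": 0}
  ]
}}

```text
time: 40.9
tcp_pos: [0.4927, 0.0291, 0.1758]
eef_rot: [-3.138, 0.143, -0.002]
contact_force: [0.4, 0.2, 0.0]
gripper_width: 0.0749
grasp_force: 0.0
```

Emit:
{"fn": "arm_command", "kwargs": {
  "motion": [
    {"claw": 0.2,"xyz": [0,-1,0],"yaw": 0},
    {"claw": 0.2,"xyz": [0,-1,0],"yaw": 0},
    {"claw": 0.2,"xyz": [0,-1,0],"yaw": 0},
    {"claw": 0.2,"xyz": [0,-1,0],"yaw": 0},
    {"claw": 0.2,"xyz": [0,0,0],"yaw": 0}
  ]
}}

```text
time: 41.4
tcp_pos: [0.4926, -0.0531, 0.1758]
eef_rot: [3.137, -0.151, 0.002]
contact_force: [-0.0, 0.4, 0.2]
gripper_width: 0.0751
grasp_force: 0.0
```

```bash
python3 all.py; python3 st.py
python3 - <<'E'
from h import *
a=eyes.get_image("scene")[120:200,145:225,::-1]; b=eyes.get_image("top")[160:240,315:395,::-1]
cv2.imwrite("pics/a5.png",a);cv2.imwrite("pics/b5.png",b)
f=lambda i:cv2.resize(i,(400,400),interpolation=cv2.INTER_CUBIC)
cv2.imwrite("pics/s5.png",np.hstack([f(a),f(b)]))
E
```

```text
top [127.9 171.8] 94 z36 [581.2 262.7] per mm [-0.21 -0.27] (44.1, 30.7, -10.9)
top [128.6 188.8] 150 z36 [534.2 259.8] per mm [-0.17 -0.27] (41.1, 27.1, -6.3)
scene [323.6 234.8] 132 z36 [536.8 163.3] per mm [ 0.49 -0.01] (42.5, 27.6, -4.6)
scene [356.1 246.3] 136 z36 [530.8 259.1] per mm [ 0.49 -0.11] (40.8, 28.0, -4.3)
scene [305.3 270.3] 147 z36 [656.9 154.1] per mm [0.36 0.  ] (40.9, 26.3, -3.3)
scene [339.  282.6] 158 z36 [650.3 248.7] per mm [ 0.36 -0.1 ] (40.8, 27.4, -4.4)
{'time': np.float64(41.5), 'tcp_pos': array([ 0.4927, -0.0497,  0.1754]), 'eef_rot': array([-3.1377e+00,  1.4460e-01, -8.0000e-04]), 'contact_force': array([ 0.9404, -0.8988,  0.1854]), 'torque': array([0.0266, 0.0331, 0.064 ]), 'gripper_width': np.float64(0.0752)}
```

View pics/s5.png

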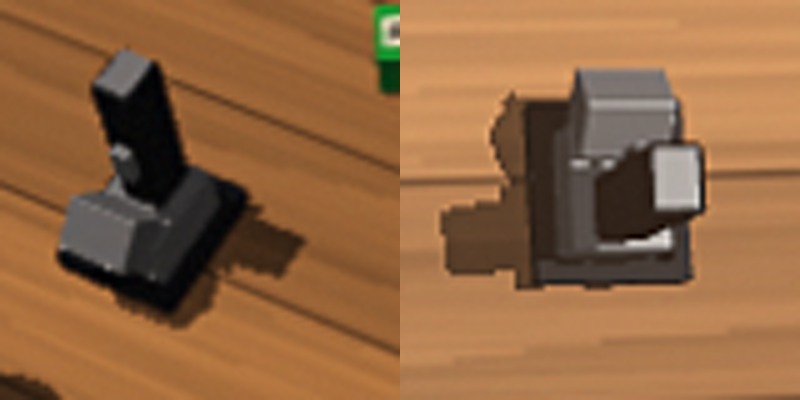

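Run:
```python
from h import *
T=lambda p,z:cast("top",(np.array(p)+.5)/5-.5+np.array([315-80,160]),z)*1000
Sx=lambda p,z:cast("scene",(np.array(p)+.5)/5-.5+np.array([145,120]),z)*1000
ang=lambda w,i,j:np.degrees(np.arctan2(*(w[j]-w[i])[::-1])).round(1)
w=T([(655,147),(702,145),(704,211),(655,210)],.154);print("handle top",w.round(1),w.mean(0).round(1),ang(w,3,0),ang(w,2,1))
w=T([(527,100),(540,285),(690,281)],.018);print("dock",w.round(1),ang(w,1,0),ang(w,2,1),((w[0]+w[2])/2).round(1))
w=T([(577,68),(667,68)],.028+.0);print("nose",w.round(1),ang(w,1,0))
w=Sx([(127,48),(158,62),(122,97),(92,83)],.154);print("sc handle",w.round(1),w.mean(0).round(1),[ang(w,0,3),ang(w,1,2),ang(w,0,1),ang(w,3,2)])
w=Sx([(62,250),(178,312),(248,190)],.018);print("sc dock",w.round(1),ang(w,0,1),ang(w,2,1))
# automatic: handle top by brightness
for n,off,thr in(("top",(363,186,376,206),170),):
    im=cv2.imread("pics/b5.png"); g=cv2.cvtColor(im,cv2.COLOR_BGR2GRAY); hs=cv2.cvtColor(im,cv2.COLOR_BGR2HSV)
    for c,m,a in comps((g>150)&(hs[...,1]<50),20,400):
        M=np.zeros((384,512),bool); M[160:240,315:395]=m; print(n,c+[315,160],a,rect(n,M,.154),cast(n,c+[315,160],.154)*1000)
im=cv2.imread("pics/a5.png"); g=cv2.cvtColor(im,cv2.COLOR_BGR2GRAY); hs=cv2.cvtColor(im,cv2.COLOR_BGR2HSV)
for c,m,a in comps((g>70)&(hs[...,1]<60),20,600):
    M=np.zeros((384,512),bool); M[120:200,145:225]=m; print('scene',c+[145,120],a,rect('scene',M,.154),cast('scene',c+[145,120],.154)*1000)
```

```text
handle top [[ 499.7 -349. ]
 [ 500.1 -372.5]
 [ 467.6 -371.3]
 [ 468.8 -346.9]] [ 484.1 -359.9] -3.8 -2.2
dock [[ 548.6 -316.8]
 [ 446.4 -318.2]
 [ 446.1 -401.5]] 0.8 89.8 [ 497.4 -359.2]
nose [[ 564.  -343.5]
 [ 562.9 -393.8]] 88.8
sc handle [[ 469.4 -367.8]
 [ 470.7 -345.1]
 [ 502.4 -350.1]
 [ 501.1 -372.1]] [ 485.9 -358.8] [np.float64(-7.6), np.float64(-9.0), np.float64(86.8), np.float64(86.5)]
sc dock [[ 545.  -401.2]
 [ 552.9 -307.9]
 [ 451.6 -316.1]] 85.1 4.6
top [369.875 195.125] 96 (array([ 484.6, -359. ]), 25.3, 19.9, -3.8) [[ 484.36446694 -358.6093857 ]]
scene [169.21052632 134.10526316] 57 (array([ 486.3, -359.4]), 27.3, 22.3, -5.1) [[ 486.4240068  -359.65285995]]
scene [165.26  164.625] 200 (array([ 580.5, -310.8]), 56.6, 47.4, 4.7) [[ 584.47666121 -309.87686699]]
```

Emit:
{"fn": "arm_command", "kwargs": {
  "motion": [
    {"claw": 0.2,"xyz": [-0.02,-0.965,0.25],"yaw": 0.07},
    {"claw": 0.2,"xyz": [-0.02,-0.965,0.25],"yaw": 0.07},
    {"claw": 0.2,"xyz": [-0.02,-0.965,0.25],"yaw": 0.07},
    {"claw": 0.2,"xyz": [-0.02,-0.965,0.25],"yaw": 0.07},
    {"claw": 0.2,"xyz": [-0.02,-0.965,0.25],"yaw": 0.06}
  ]
}}

```text
time: 42.1
tcp_pos: [0.4909, -0.1458, 0.2001]
eef_rot: [-3.14, 0.065, 0.0]
contact_force: [-0.9, 0.4, -0.6]
gripper_width: 0.0753
grasp_force: 0.0
```

Emit:
{"fn": "arm_command", "kwargs": {
  "motion": [
    {"claw": 0.2,"xyz": [-0.02,-0.965,0],"yaw": 0},
    {"claw": 0.2,"xyz": [-0.02,-0.965,0],"yaw": 0},
    {"claw": 0.2,"xyz": [-0.02,-0.965,0],"yaw": 0},
    {"claw": 0.2,"xyz": [-0.02,-0.965,0],"yaw": 0},
    {"claw": 0.2,"xyz": [-0.02,-0.965,0],"yaw": 0}
  ]
}}

```text
time: 42.6
tcp_pos: [0.4892, -0.2423, 0.1999]
eef_rot: [-3.14, 0.065, 0.0]
contact_force: [-0.7, 0.6, -0.3]
gripper_width: 0.075
grasp_force: 0.0
```

Emit:
{"fn": "arm_command", "kwargs": {
  "motion": [
    {"claw": 0.2,"xyz": [-0.02,-0.965,0],"yaw": 0},
    {"claw": 0.2,"xyz": [-0.02,-0.965,0],"yaw": 0},
    {"claw": 0.2,"xyz": [-0.02,-0.965,0],"yaw": 0},
    {"claw": 0.2,"xyz": [-0.02,-0.965,0],"yaw": 0},
    {"claw": 0.2,"xyz": [-0.02,-0.965,0],"yaw": 0}
  ]
}}

```text
time: 43.1
tcp_pos: [0.4875, -0.3388, 0.1998]
eef_rot: [-3.14, 0.066, -0.0]
contact_force: [0.4, 0.9, 0.6]
gripper_width: 0.0755
grasp_force: 0.0
```

Emit:
{"fn": "arm_command", "kwargs": {
  "motion": [
    {"claw": 0.2,"xyz": [-0.02,-0.965,0],"yaw": 0},
    {"claw": 0.2,"xyz": [0,0,0],"yaw": 0},
    {"claw": 0.2,"xyz": [0,0,0],"yaw": 0},
    {"claw": 0.2,"xyz": [0,0,0],"yaw": 0},
    {"claw": 0.2,"xyz": [0,0,0],"yaw": 0}
  ]
}}

```text
time: 43.6
tcp_pos: [0.4869, -0.3572, 0.1999]
eef_rot: [-3.14, 0.066, -0.0]
contact_force: [1.1, -0.3, -1.0]
gripper_width: 0.0755
grasp_force: 0.0
```

```bash
python3 st.py
python3 - <<'E'
from h import *
a=eyes.get_image("scene")[110:200,135:225,::-1]; b=eyes.get_image("top")[90:250,100:320,::-1]
f=lambda i:cv2.resize(i,None,fx=400/i.shape[0],fy=400/i.shape[0],interpolation=cv2.INTER_CUBIC)
o=np.hstack([f(a)[:,:250],f(b)]); cv2.imwrite("pics/s6.png",o[:,:800]); print(o.shape)
E
```

```text
{'time': np.float64(43.6), 'tcp_pos': array([ 0.4869, -0.3572,  0.1999]), 'eef_rot': array([-3.14e+00,  6.57e-02, -2.00e-04]), 'contact_force': array([ 1.0553, -0.3458, -1.0489]), 'torque': array([-0.0227,  0.0742, -0.0107]), 'gripper_width': np.float64(0.0755)}
(400, 800, 3)
```

View pics/s6.png

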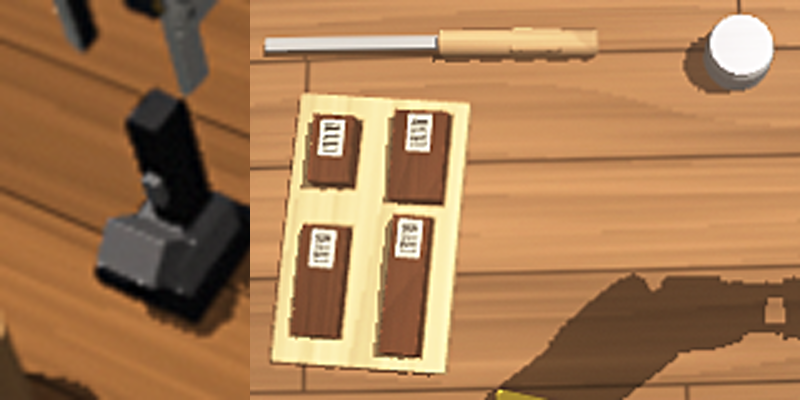

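Emit:
{"fn": "arm_command", "kwargs": {
  "motion": [
    {"claw": 0.2,"xyz": [-0.05,-0.03,-0.88],"yaw": 0},
    {"claw": 0.2,"xyz": [0,0,-0.88],"yaw": 0},
    {"claw": 0.2,"xyz": [0,0,-0.88],"yaw": 0},
    {"claw": 0.2,"xyz": [0,0,-0.88],"yaw": 0},
    {"claw": 0.2,"xyz": [0,0,-0.88],"yaw": 0}
  ]
}}

```text
time: 44.2
tcp_pos: [0.4855, -0.359, 0.1113]
eef_rot: [-3.141, 0.068, -0.001]
contact_force: [0.1, -0.5, 0.1]
gripper_width: 0.0753
grasp_force: 0.0
```

Emit:
{"fn": "arm_command", "kwargs": {
  "motion": [
    {"claw": 0.2,"xyz": [0,0,0],"yaw": 0},
    {"claw": 0.2,"xyz": [0,0,0],"yaw": 0},
    {"claw": 0.2,"xyz": [0,0,0],"yaw": 0},
    {"claw": 1,"xyz": [0,0,0],"yaw": 0},
    {"claw": 1,"xyz": [0,0,0],"yaw": 0}
  ]
}}

```text
time: 44.7
tcp_pos: [0.4857, -0.3597, 0.1127]
eef_rot: [3.14, -0.069, 0.002]
contact_force: [-1.2, 0.2, -0.2]
gripper_width: 0.0626
grasp_force: 0.0
```

Emit:
{"fn": "arm_command", "kwargs": {
  "motion": [
    {"claw": 1,"xyz": [0,0,0],"yaw": 0},
    {"claw": 1,"xyz": [0,0,0],"yaw": 0},
    {"claw": 1,"xyz": [0,0,0],"yaw": 0},
    {"claw": 1,"xyz": [0,0,0],"yaw": 0},
    {"claw": 1,"xyz": [0,0,0],"yaw": 0}
  ]
}}

```text
time: 45.2
tcp_pos: [0.4852, -0.3592, 0.1117]
eef_rot: [-3.14, 0.069, 0.0]
contact_force: [-0.5, 1.3, -0.1]
gripper_width: 0.0301
grasp_force: 40.0
```

Emit:
{"fn": "arm_command", "kwargs": {
  "motion": [
    {"claw": 1,"xyz": [0,0,0],"yaw": 0},
    {"claw": 1,"xyz": [0,0,0],"yaw": 0},
    {"claw": 1,"xyz": [0,0,0],"yaw": 0},
    {"claw": 1,"xyz": [0,0,0],"yaw": 0},
    {"claw": 1,"xyz": [0,0,0],"yaw": 0}
  ]
}}

```text
time: 45.7
tcp_pos: [0.4852, -0.3592, 0.1117]
eef_rot: [-3.14, 0.069, 0.0]
contact_force: [0.5, 0.5, -1.3]
gripper_width: 0.0302
grasp_force: 40.0
```

```bash
python3 st.py; python3 all.py
```

```text
{'time': np.float64(45.7), 'tcp_pos': array([ 0.4852, -0.3592,  0.1117]), 'eef_rot': array([-3.1404e+00,  6.8600e-02,  5.0000e-04]), 'contact_force': array([ 0.4922,  0.5367, -1.3049]), 'torque': array([0.2869, 0.0643, 0.0117]), 'gripper_width': np.float64(0.0302)}
scene [323.6 234.8] 134 z36 [537.  163.2] per mm [ 0.49 -0.01] (42.5, 27.6, -4.6)
scene [356.1 246.3] 136 z36 [530.8 259.1] per mm [ 0.49 -0.11] (40.8, 28.0, -4.3)
scene [305.3 270.2] 146 z36 [656.8 154. ] per mm [0.36 0.  ] (40.9, 26.3, -3.3)
scene [339.6 282.6] 159 z36 [649.7 250.3] per mm [ 0.36 -0.1 ] (41.3, 27.7, -5.7)
```

Emit:
{"fn": "arm_command", "kwargs": {
  "motion": [
    {"claw": 1,"xyz": [0,0,0.6],"yaw": 0},
    {"claw": 1,"xyz": [0,0,0.8],"yaw": 0},
    {"claw": 1,"xyz": [0,0,0.9],"yaw": 0},
    {"claw": 1,"xyz": [0,0,0.9],"yaw": 0},
    {"claw": 1,"xyz": [0,0,0.7],"yaw": 0}
  ]
}}

```text
time: 46.3
tcp_pos: [0.4855, -0.3602, 0.1918]
eef_rot: [3.139, -0.07, 0.002]
contact_force: [-0.5, -0.1, -2.8]
gripper_width: 0.0299
grasp_force: 40.0
```

Emit:
{"fn": "arm_command", "kwargs": {
  "motion": [
    {"claw": 1,"xyz": [-0.129,0.883,0],"yaw": 0},
    {"claw": 1,"xyz": [-0.129,0.883,0],"yaw": 0},
    {"claw": 1,"xyz": [-0.129,0.883,0],"yaw": 0},
    {"claw": 1,"xyz": [-0.129,0.883,0],"yaw": 0},
    {"claw": 1,"xyz": [-0.129,0.883,0],"yaw": 0}
  ]
}}

```text
time: 46.8
tcp_pos: [0.4723, -0.2708, 0.1906]
eef_rot: [3.14, -0.07, 0.001]
contact_force: [0.4, 0.6, -2.7]
gripper_width: 0.0297
grasp_force: 40.0
```

Emit:
{"fn": "arm_command", "kwargs": {
  "motion": [
    {"claw": 1,"xyz": [-0.129,0.883,0],"yaw": 0},
    {"claw": 1,"xyz": [-0.129,0.883,0],"yaw": 0},
    {"claw": 1,"xyz": [-0.129,0.883,0],"yaw": 0},
    {"claw": 1,"xyz": [-0.129,0.883,0],"yaw": 0},
    {"claw": 1,"xyz": [-0.129,0.883,0],"yaw": 0}
  ]
}}

```text
time: 47.3
tcp_pos: [0.4594, -0.1818, 0.1902]
eef_rot: [3.141, -0.069, 0.001]
contact_force: [0.8, -0.1, -2.2]
gripper_width: 0.0297
grasp_force: 40.0
```

Emit:
{"fn": "arm_command", "kwargs": {
  "motion": [
    {"claw": 1,"xyz": [-0.129,0.883,0],"yaw": 0},
    {"claw": 1,"xyz": [-0.129,0.883,0],"yaw": 0},
    {"claw": 1,"xyz": [-0.129,0.883,0],"yaw": 0},
    {"claw": 1,"xyz": [-0.129,0.883,0],"yaw": 0},
    {"claw": 1,"xyz": [-0.129,0.883,0],"yaw": 0}
  ]
}}

```text
time: 47.8
tcp_pos: [0.4464, -0.0935, 0.1902]
eef_rot: [3.141, -0.069, 0.001]
contact_force: [0.6, 0.0, -1.5]
gripper_width: 0.0298
grasp_force: 40.0
```

Emit:
{"fn": "arm_command", "kwargs": {
  "motion": [
    {"claw": 1,"xyz": [-0.129,0.883,0],"yaw": 0},
    {"claw": 1,"xyz": [-0.129,0.883,0],"yaw": 0},
    {"claw": 1,"xyz": [-0.129,0.883,0],"yaw": 0},
    {"claw": 1,"xyz": [-0.129,0.883,0],"yaw": 0},
    {"claw": 1,"xyz": [-0.129,0.883,0],"yaw": 0}
  ]
}}

```text
time: 48.3
tcp_pos: [0.4335, -0.0053, 0.1903]
eef_rot: [-3.141, 0.069, -0.001]
contact_force: [-0.3, 0.1, -3.2]
gripper_width: 0.0294
grasp_force: 40.0
```

Emit:
{"fn": "arm_command", "kwargs": {
  "motion": [
    {"claw": 1,"xyz": [-0.129,0.883,0],"yaw": 0},
    {"claw": 1,"xyz": [-0.129,0.883,0],"yaw": 0},
    {"claw": 1,"xyz": [-0.129,0.883,0],"yaw": 0},
    {"claw": 1,"xyz": [-0.129,0.883,0],"yaw": 0},
    {"claw": 1,"xyz": [-0.129,0.883,0],"yaw": 0}
  ]
}}

```text
time: 48.8
tcp_pos: [0.4206, 0.083, 0.1903]
eef_rot: [-3.141, 0.069, -0.001]
contact_force: [0.0, 0.0, -3.1]
gripper_width: 0.03
grasp_force: 40.0
```

```bash
python3 st.py; python3 all.py
python3 - <<'E'
from h import *
cv2.imwrite("pics/s7.png",cv2.resize(eyes.get_image("scene")[100:320,160:420,::-1],None,fx=2.7,fy=2.7))
E
```

```text
{'time': np.float64(48.8), 'tcp_pos': array([0.4206, 0.083 , 0.1903]), 'eef_rot': array([-3.1406e+00,  6.9000e-02, -1.4000e-03]), 'contact_force': array([ 0.0141,  0.0107, -3.1226]), 'torque': array([ 0.0172,  0.0073, -0.0003]), 'gripper_width': np.float64(0.03)}
scene [323.6 234.8] 132 z36 [537.  163.2] per mm [ 0.49 -0.01] (42.8, 27.3, -6.4)
scene [356.1 246.3] 136 z36 [530.8 259.1] per mm [ 0.49 -0.11] (40.8, 28.0, -4.3)
scene [305.3 270.3] 148 z36 [657.  154.1] per mm [0.36 0.  ] (40.9, 26.3, -3.3)
scene [339.6 282.6] 159 z36 [649.7 250.3] per mm [ 0.36 -0.1 ] (41.3, 27.7, -5.7)
```

View pics/s7.png

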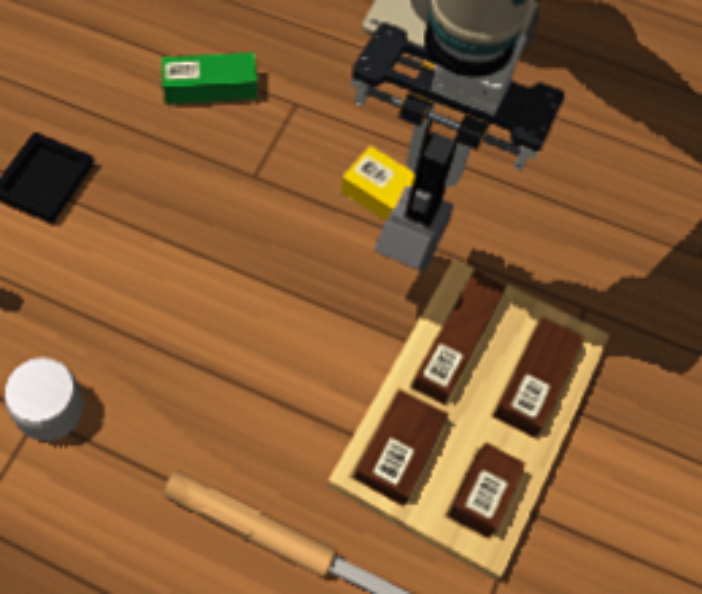

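Emit:
{"fn": "arm_command", "kwargs": {
  "motion": [
    {"claw": 1,"xyz": [-0.13,0.86,0],"yaw": 0},
    {"claw": 1,"xyz": [-0.13,0.86,0],"yaw": 0},
    {"claw": 1,"xyz": [-0.13,0.86,0],"yaw": 0},
    {"claw": 1,"xyz": [-0.13,0.86,0],"yaw": 0},
    {"claw": 1,"xyz": [-0.13,0.86,0],"yaw": 0}
  ]
}}

```text
time: 49.45
tcp_pos: [0.4081, 0.1674, 0.1901]
eef_rot: [3.14, -0.072, 0.001]
contact_force: [0.1, -0.9, -2.5]
gripper_width: 0.0297
grasp_force: 40.0
```

Emit:
{"fn": "arm_command", "kwargs": {
  "motion": [
    {"claw": 1,"xyz": [0,0,0],"yaw": 0},
    {"claw": 1,"xyz": [0,0,0],"yaw": 0},
    {"claw": 1,"xyz": [0,0,0],"yaw": 0},
    {"claw": 1,"xyz": [0,0,0],"yaw": 0},
    {"claw": 1,"xyz": [0,0,0],"yaw": 0}
  ]
}}

```text
time: 49.95
tcp_pos: [0.408, 0.1672, 0.1899]
eef_rot: [3.141, -0.071, 0.0]
contact_force: [-0.0, 0.9, -2.7]
gripper_width: 0.0296
grasp_force: 40.0
```

```bash
python3 st.py
python3 - <<'E'
from h import *
a=eyes.get_image("scene")[130:290,220:420,::-1]; cv2.imwrite("pics/s8.png",cv2.resize(a,None,fx=3.5,fy=3.5,interpolation=cv2.INTER_CUBIC))
b=eyes.get_image("top"); cv2.imwrite("pics/t8.png",b[:,:,::-1])
for n in("top",):
    hs=cv2.cvtColor(b,cv2.COLOR_RGB2HSV)[160:240,320:400]; m=hs[...,2]<75
    for c,mm,ar in comps(m,200,3000):
        M=np.zeros((384,512),bool);M[160:240,320:400]=mm; print("dock",c+[320,160],ar,rect(n,M,.018))
E
```

```text
{'time': np.float64(49.95), 'tcp_pos': array([0.408 , 0.1672, 0.1899]), 'eef_rot': array([ 3.1406e+00, -7.1100e-02,  2.0000e-04]), 'contact_force': array([-0.0306,  0.922 , -2.7034]), 'torque': array([ 0.0431,  0.016 , -0.0125]), 'gripper_width': np.float64(0.0296)}
dock [355.68101933 198.55184534] 1138 (array([ 494.7, -357.6]), 100.2, 88.1, 0.1)
```

View pics/s8.png

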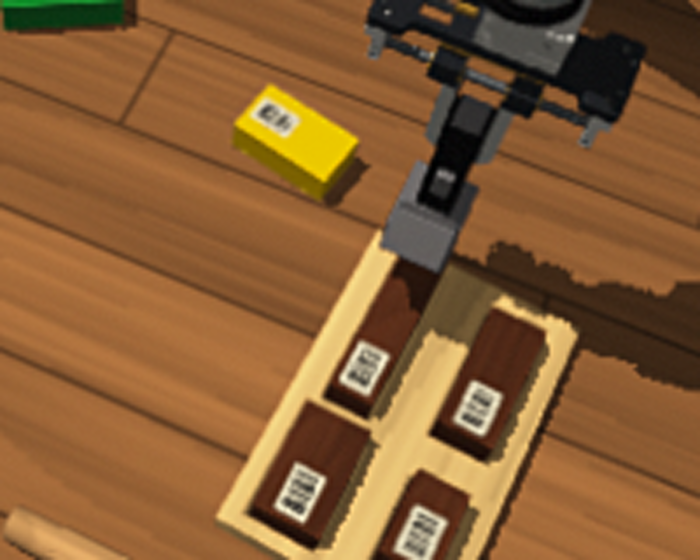

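Emit:
{"fn": "arm_command", "kwargs": {
  "motion": [
    {"claw": 1,"xyz": [0,0.08,0],"yaw": 0},
    {"claw": 1,"xyz": [0,0.08,0],"yaw": 0},
    {"claw": 1,"xyz": [0,0,0],"yaw": 0},
    {"claw": 1,"xyz": [0,0,0],"yaw": 0},
    {"claw": 1,"xyz": [0,0,0],"yaw": 0}
  ]
}}

```text
time: 50.55
tcp_pos: [0.4078, 0.1712, 0.1899]
eef_rot: [3.141, -0.069, 0.0]
contact_force: [-0.2, 0.2, -2.5]
gripper_width: 0.0296
grasp_force: 40.0
```

Emit:
{"fn": "arm_command", "kwargs": {
  "motion": [
    {"claw": 1,"xyz": [0,0,0],"yaw": 0},
    {"claw": 1,"xyz": [0,0,0],"yaw": 0},
    {"claw": 1,"xyz": [0,0,0],"yaw": 0},
    {"claw": 1,"xyz": [0,0,0],"yaw": 0},
    {"claw": 1,"xyz": [0,0,0],"yaw": 0}
  ]
}}

```text
time: 51.05
tcp_pos: [0.4078, 0.1712, 0.1899]
eef_rot: [3.141, -0.069, -0.0]
contact_force: [-0.5, -1.1, -2.5]
gripper_width: 0.0299
grasp_force: 40.0
```

Emit:
{"fn": "arm_command", "kwargs": {
  "motion": [
    {"claw": 1,"xyz": [0,0,0],"yaw": 0},
    {"claw": 1,"xyz": [0,0,0],"yaw": 0},
    {"claw": 1,"xyz": [0,0,0],"yaw": 0},
    {"claw": 1,"xyz": [0,0,0],"yaw": 0},
    {"claw": 1,"xyz": [0,0,0],"yaw": 0}
  ]
}}

```text
time: 51.55
tcp_pos: [0.4078, 0.1712, 0.1899]
eef_rot: [3.141, -0.069, 0.0]
contact_force: [-0.6, 0.4, -2.0]
gripper_width: 0.0298
grasp_force: 40.0
```

Emit:
{"fn": "arm_command", "kwargs": {
  "motion": [
    {"claw": 1,"xyz": [0,0,0],"yaw": 0},
    {"claw": 1,"xyz": [0,0,0],"yaw": 0},
    {"claw": 1,"xyz": [0,0,0],"yaw": 0},
    {"claw": 1,"xyz": [0,0,0],"yaw": 0},
    {"claw": 1,"xyz": [0,0,0],"yaw": 0}
  ]
}}

```text
time: 52.05
tcp_pos: [0.4078, 0.1713, 0.1899]
eef_rot: [3.141, -0.069, 0.0]
contact_force: [0.7, 0.1, -2.5]
gripper_width: 0.03
grasp_force: 40.0
```

Emit:
{"fn": "arm_command", "kwargs": {
  "motion": [
    {"claw": 1,"xyz": [0,0,0],"yaw": 0},
    {"claw": 1,"xyz": [0,0,0],"yaw": 0},
    {"claw": 1,"xyz": [0,0,0],"yaw": 0},
    {"claw": 1,"xyz": [0,0,0],"yaw": 0},
    {"claw": 1,"xyz": [0,0,0],"yaw": 0}
  ]
}}

```text
time: 52.55
tcp_pos: [0.4078, 0.1712, 0.1899]
eef_rot: [3.141, -0.069, 0.0]
contact_force: [-0.4, 0.3, -2.3]
gripper_width: 0.0301
grasp_force: 40.0
```

```bash
python3 st.py; python3 all.py
```

```text
{'time': np.float64(52.55), 'tcp_pos': array([0.4078, 0.1712, 0.1899]), 'eef_rot': array([ 3.1408, -0.0687,  0.    ]), 'contact_force': array([-0.3558,  0.3299, -2.2989]), 'torque': array([-0.0298,  0.0583, -0.0301]), 'gripper_width': np.float64(0.0301)}
scene [323.6 234.8] 132 z36 [536.8 163.3] per mm [ 0.49 -0.01] (42.5, 27.6, -4.6)
scene [356.1 246.3] 136 z36 [530.8 259.1] per mm [ 0.49 -0.11] (40.8, 28.0, -4.3)
scene [305.3 270.3] 147 z36 [656.9 154.1] per mm [0.36 0.  ] (40.9, 26.3, -3.3)
scene [339.6 282.6] 159 z36 [649.7 250.3] per mm [ 0.36 -0.1 ] (41.3, 27.7, -5.7)
```

Emit:
{"fn": "arm_command", "kwargs": {
  "motion": [
    {"claw": 1,"xyz": [-0.072,0.943,-0.045],"yaw": 0},
    {"claw": 1,"xyz": [-0.072,0.943,-0.045],"yaw": 0},
    {"claw": 1,"xyz": [-0.072,0.943,-0.045],"yaw": 0},
    {"claw": 1,"xyz": [-0.072,0.943,-0.045],"yaw": 0},
    {"claw": 1,"xyz": [-0.072,0.943,-0.045],"yaw": 0}
  ]
}}

```text
time: 53.15
tcp_pos: [0.4005, 0.2663, 0.1853]
eef_rot: [3.141, -0.069, -0.0]
contact_force: [-0.3, -0.0, -2.1]
gripper_width: 0.0299
grasp_force: 40.0
```

Emit:
{"fn": "arm_command", "kwargs": {
  "motion": [
    {"claw": 1,"xyz": [0,0,0],"yaw": 0},
    {"claw": 1,"xyz": [0,0,0],"yaw": 0},
    {"claw": 1,"xyz": [0,0,0],"yaw": 0},
    {"claw": 1,"xyz": [0,0,0],"yaw": 0},
    {"claw": 1,"xyz": [0,0,0],"yaw": 0}
  ]
}}

```text
time: 53.65
tcp_pos: [0.4008, 0.2648, 0.1855]
eef_rot: [3.141, -0.071, 0.0]
contact_force: [0.2, 1.3, -2.2]
gripper_width: 0.0295
grasp_force: 40.0
```

Emit:
{"fn": "arm_command", "kwargs": {
  "motion": [
    {"claw": 1,"xyz": [0,0,0],"yaw": 0},
    {"claw": 1,"xyz": [0,0,0],"yaw": 0},
    {"claw": 1,"xyz": [0,0,0],"yaw": 0},
    {"claw": 1,"xyz": [0,0,0],"yaw": 0},
    {"claw": 1,"xyz": [0,0,0],"yaw": 0}
  ]
}}

```text
time: 54.15
tcp_pos: [0.4006, 0.2656, 0.1854]
eef_rot: [3.141, -0.069, 0.0]
contact_force: [0.3, -1.0, -2.2]
gripper_width: 0.0299
grasp_force: 40.0
```

Emit:
{"fn": "arm_command", "kwargs": {
  "motion": [
    {"claw": 1,"xyz": [0,0,0],"yaw": 0},
    {"claw": 1,"xyz": [0,0,0],"yaw": 0},
    {"claw": 1,"xyz": [0,0,0],"yaw": 0},
    {"claw": 1,"xyz": [0,0,0],"yaw": 0},
    {"claw": 1,"xyz": [0,0,0],"yaw": 0}
  ]
}}

```text
time: 54.65
tcp_pos: [0.4006, 0.2656, 0.1854]
eef_rot: [-3.141, 0.069, -0.0]
contact_force: [-0.2, -0.5, -3.1]
gripper_width: 0.0297
grasp_force: 40.0
```

Emit:
{"fn": "arm_command", "kwargs": {
  "motion": [
    {"claw": 1,"xyz": [0,0,0],"yaw": 0},
    {"claw": 1,"xyz": [0,0,0],"yaw": 0},
    {"claw": 1,"xyz": [0,0,0],"yaw": 0},
    {"claw": 1,"xyz": [0,0,0],"yaw": 0},
    {"claw": 1,"xyz": [0,0,0],"yaw": 0}
  ]
}}

```text
time: 55.15
tcp_pos: [0.4006, 0.2655, 0.1854]
eef_rot: [3.141, -0.069, 0.0]
contact_force: [0.9, 0.5, -2.7]
gripper_width: 0.03
grasp_force: 40.0
```

Emit:
{"fn": "arm_command", "kwargs": {
  "motion": [
    {"claw": 1,"xyz": [0,0,0],"yaw": 0},
    {"claw": 1,"xyz": [0,0,0],"yaw": 0},
    {"claw": 1,"xyz": [0,0,0],"yaw": 0},
    {"claw": 1,"xyz": [0,0,0],"yaw": 0},
    {"claw": 1,"xyz": [0,0,0],"yaw": 0}
  ]
}}

```text
time: 55.65
tcp_pos: [0.4006, 0.2655, 0.1854]
eef_rot: [3.141, -0.069, 0.0]
contact_force: [0.7, 0.7, -2.6]
gripper_width: 0.0303
grasp_force: 40.0
```

```bash
python3 st.py; python3 all.py
```

```text
{'time': np.float64(55.65), 'tcp_pos': array([0.4006, 0.2655, 0.1854]), 'eef_rot': array([ 3.1408, -0.0688,  0.    ]), 'contact_force': array([ 0.6517,  0.7089, -2.6206]), 'torque': array([-0.0365,  0.0877,  0.0061]), 'gripper_width': np.float64(0.0303)}
top [128.6 188.8] 150 z36 [534.2 259.8] per mm [-0.17 -0.27] (41.1, 27.1, -6.3)
scene [323.6 234.8] 132 z36 [537.1 163.2] per mm [ 0.49 -0.01] (42.8, 26.9, -6.4)
scene [356.1 246.3] 136 z36 [530.8 259.1] per mm [ 0.49 -0.11] (40.8, 28.0, -4.3)
scene [305.3 270.2] 146 z36 [656.8 154. ] per mm [0.36 0.  ] (40.9, 26.3, -3.3)
scene [339.6 282.6] 159 z36 [649.7 250.3] per mm [ 0.36 -0.1 ] (41.3, 27.7, -5.7)
```

Emit:
{"fn": "arm_command", "kwargs": {
  "motion": [
    {"claw": 1,"xyz": [0.62,-0.523,0],"yaw": 0},
    {"claw": 1,"xyz": [0.62,-0.523,0],"yaw": 0},
    {"claw": 1,"xyz": [0.62,-0.523,0],"yaw": 0},
    {"claw": 1,"xyz": [0.62,-0.523,0],"yaw": 0},
    {"claw": 1,"xyz": [0.62,-0.523,0],"yaw": 0}
  ]
}}

```text
time: 56.25
tcp_pos: [0.463, 0.2128, 0.1853]
eef_rot: [3.141, -0.069, -0.0]
contact_force: [0.2, 0.2, -2.3]
gripper_width: 0.0296
grasp_force: 40.0
```

Emit:
{"fn": "arm_command", "kwargs": {
  "motion": [
    {"claw": 1,"xyz": [0.62,-0.523,0],"yaw": 0},
    {"claw": 1,"xyz": [0.62,-0.523,0],"yaw": 0},
    {"claw": 1,"xyz": [0.62,-0.523,0],"yaw": 0},
    {"claw": 1,"xyz": [0.62,-0.523,0],"yaw": 0},
    {"claw": 1,"xyz": [0.62,-0.523,0],"yaw": 0}
  ]
}}

```text
time: 56.75
tcp_pos: [0.5255, 0.1601, 0.1853]
eef_rot: [3.141, -0.069, 0.0]
contact_force: [0.1, 0.1, -3.4]
gripper_width: 0.0297
grasp_force: 40.0
```

Emit:
{"fn": "arm_command", "kwargs": {
  "motion": [
    {"claw": 1,"xyz": [0,0,0],"yaw": 0},
    {"claw": 1,"xyz": [0,0,0],"yaw": 0},
    {"claw": 1,"xyz": [0,0,0],"yaw": 0},
    {"claw": 1,"xyz": [0,0,0],"yaw": 0},
    {"claw": 1,"xyz": [0,0,0],"yaw": 0}
  ]
}}

```text
time: 57.25
tcp_pos: [0.5242, 0.1616, 0.1854]
eef_rot: [-3.141, 0.067, 0.0]
contact_force: [-0.6, 0.3, -2.8]
gripper_width: 0.03
grasp_force: 40.0
```

Emit:
{"fn": "arm_command", "kwargs": {
  "motion": [
    {"claw": 1,"xyz": [0,0,0],"yaw": 0},
    {"claw": 1,"xyz": [0,0,0],"yaw": 0},
    {"claw": 1,"xyz": [0,0,0],"yaw": 0},
    {"claw": 1,"xyz": [0,0,0],"yaw": 0},
    {"claw": 1,"xyz": [0,0,0],"yaw": 0}
  ]
}}

```text
time: 57.75
tcp_pos: [0.5246, 0.161, 0.1854]
eef_rot: [-3.141, 0.069, -0.0]
contact_force: [-0.6, 0.4, -3.5]
gripper_width: 0.0297
grasp_force: 40.0
```

Emit:
{"fn": "arm_command", "kwargs": {
  "motion": [
    {"claw": 1,"xyz": [0,0,0],"yaw": 0},
    {"claw": 1,"xyz": [0,0,0],"yaw": 0},
    {"claw": 1,"xyz": [0,0,0],"yaw": 0},
    {"claw": 1,"xyz": [0,0,0],"yaw": 0},
    {"claw": 1,"xyz": [0,0,0],"yaw": 0}
  ]
}}

```text
time: 58.25
tcp_pos: [0.5246, 0.1609, 0.1854]
eef_rot: [3.141, -0.069, 0.0]
contact_force: [0.2, -0.5, -2.8]
gripper_width: 0.0299
grasp_force: 40.0
```

Emit:
{"fn": "arm_command", "kwargs": {
  "motion": [
    {"claw": 1,"xyz": [0,0,0],"yaw": 0},
    {"claw": 1,"xyz": [0,0,0],"yaw": 0},
    {"claw": 1,"xyz": [0,0,0],"yaw": 0},
    {"claw": 1,"xyz": [0,0,0],"yaw": 0},
    {"claw": 1,"xyz": [0,0,0],"yaw": 0}
  ]
}}

```text
time: 58.75
tcp_pos: [0.5246, 0.1609, 0.1854]
eef_rot: [3.141, -0.069, 0.0]
contact_force: [0.1, 0.3, -3.3]
gripper_width: 0.0301
grasp_force: 40.0
```

Emit:
{"fn": "arm_command", "kwargs": {
  "motion": [
    {"claw": 1,"xyz": [0,0,0],"yaw": 0},
    {"claw": 1,"xyz": [0,0,0],"yaw": 0},
    {"claw": 1,"xyz": [0,0,0],"yaw": 0},
    {"claw": 1,"xyz": [0,0,0],"yaw": 0},
    {"claw": 1,"xyz": [0,0,0],"yaw": 0}
  ]
}}

```text
time: 59.25
tcp_pos: [0.5246, 0.1609, 0.1854]
eef_rot: [3.141, -0.069, 0.0]
contact_force: [-0.1, 0.4, -3.5]
gripper_width: 0.0296
grasp_force: 40.0
```

```bash
python3 st.py; python3 all.py
```

```text
{'time': np.float64(59.25), 'tcp_pos': array([0.5246, 0.1609, 0.1854]), 'eef_rot': array([ 3.1408, -0.0689,  0.    ]), 'contact_force': array([-0.0656,  0.3634, -3.5043]), 'torque': array([ 0.0198,  0.0371, -0.0332]), 'gripper_width': np.float64(0.0296)}
scene [355.8 247.4] 98 z36 [534.5 259.3] per mm [ 0.49 -0.11] (39.7, 26.8, -5.9)
scene [305.3 270.3] 147 z36 [656.9 154.1] per mm [0.36 0.  ] (40.9, 26.3, -3.3)
scene [339.6 282.6] 159 z36 [649.7 250.3] per mm [ 0.36 -0.1 ] (41.3, 27.7, -5.7)
```

Now the stopper, then carry back above the dock.

Emit:
{"fn": "arm_command", "kwargs": {
  "motion": [
    {"claw": 1,"xyz": [-0.04,0.948,0.08],"yaw": 0},
    {"claw": 1,"xyz": [-0.04,0.948,0.08],"yaw": 0},
    {"claw": 1,"xyz": [-0.04,0.948,0.08],"yaw": 0},
    {"claw": 1,"xyz": [-0.04,0.948,0.08],"yaw": 0},
    {"claw": 1,"xyz": [-0.04,0.948,0.08],"yaw": 0}
  ]
}}

```text
time: 59.85
tcp_pos: [0.5205, 0.2565, 0.1934]
eef_rot: [3.141, -0.069, -0.0]
contact_force: [0.5, 0.1, -3.1]
gripper_width: 0.0295
grasp_force: 40.0
```

Emit:
{"fn": "arm_command", "kwargs": {
  "motion": [
    {"claw": 1,"xyz": [0,0,0],"yaw": 0},
    {"claw": 1,"xyz": [0,0,0],"yaw": 0},
    {"claw": 1,"xyz": [0,0,0],"yaw": 0},
    {"claw": 1,"xyz": [0,0,0],"yaw": 0},
    {"claw": 1,"xyz": [0,0,0],"yaw": 0}
  ]
}}

```text
time: 60.35
tcp_pos: [0.5208, 0.2547, 0.1934]
eef_rot: [3.14, -0.071, 0.0]
contact_force: [-0.3, -0.7, -2.3]
gripper_width: 0.0299
grasp_force: 40.0
```

Emit:
{"fn": "arm_command", "kwargs": {
  "motion": [
    {"claw": 1,"xyz": [0,0,0],"yaw": 0},
    {"claw": 1,"xyz": [0,0,0],"yaw": 0},
    {"claw": 1,"xyz": [0,0,0],"yaw": 0},
    {"claw": 1,"xyz": [0,0,0],"yaw": 0},
    {"claw": 1,"xyz": [0,0,0],"yaw": 0}
  ]
}}

```text
time: 60.85
tcp_pos: [0.5206, 0.2558, 0.1934]
eef_rot: [3.141, -0.069, 0.0]
contact_force: [0.8, -0.2, -2.1]
gripper_width: 0.0298
grasp_force: 40.0
```

Emit:
{"fn": "arm_command", "kwargs": {
  "motion": [
    {"claw": 1,"xyz": [0,0,0],"yaw": 0},
    {"claw": 1,"xyz": [0,0,0],"yaw": 0},
    {"claw": 1,"xyz": [0,0,0],"yaw": 0},
    {"claw": 1,"xyz": [0,0,0],"yaw": 0},
    {"claw": 1,"xyz": [0,0,0],"yaw": 0}
  ]
}}

```text
time: 61.35
tcp_pos: [0.5206, 0.2557, 0.1934]
eef_rot: [3.141, -0.069, 0.0]
contact_force: [-0.1, 0.1, -2.9]
gripper_width: 0.0298
grasp_force: 40.0
```

Emit:
{"fn": "arm_command", "kwargs": {
  "motion": [
    {"claw": 1,"xyz": [0,0,0],"yaw": 0},
    {"claw": 1,"xyz": [0,0,0],"yaw": 0},
    {"claw": 1,"xyz": [0,0,0],"yaw": 0},
    {"claw": 1,"xyz": [0,0,0],"yaw": 0},
    {"claw": 1,"xyz": [0,0,0],"yaw": 0}
  ]
}}

```text
time: 61.85
tcp_pos: [0.5206, 0.2558, 0.1934]
eef_rot: [-3.141, 0.069, -0.0]
contact_force: [-0.7, -0.3, -2.9]
gripper_width: 0.0298
grasp_force: 40.0
```

Emit:
{"fn": "arm_command", "kwargs": {
  "motion": [
    {"claw": 1,"xyz": [0,0,0],"yaw": 0},
    {"claw": 1,"xyz": [0,0,0],"yaw": 0},
    {"claw": 1,"xyz": [0,0,0],"yaw": 0},
    {"claw": 1,"xyz": [0,0,0],"yaw": 0},
    {"claw": 1,"xyz": [0,0,0],"yaw": 0}
  ]
}}

```text
time: 62.35
tcp_pos: [0.5206, 0.2558, 0.1934]
eef_rot: [3.141, -0.069, 0.0]
contact_force: [0.2, -0.2, -2.7]
gripper_width: 0.0297
grasp_force: 40.0
```

```bash
python3 st.py; python3 all.py
python3 - <<'E'
from h import *
b=eyes.get_image("top")
hs=cv2.cvtColor(b,cv2.COLOR_RGB2HSV)[160:240,320:400]; m=hs[...,2]<75
for c,mm,ar in comps(m,200,3000):
    M=np.zeros((384,512),bool);M[160:240,320:400]=mm; print("dock",c+[320,160],ar,rect("top",M,.018))
a=eyes.get_image("scene")[100:260,160:420,::-1]; cv2.imwrite("pics/s9.png",cv2.resize(a,None,fx=3,fy=3,interpolation=cv2.INTER_CUBIC))
E
```

```text
{'time': np.float64(62.35), 'tcp_pos': array([0.5206, 0.2558, 0.1934]), 'eef_rot': array([ 3.1408e+00, -6.8800e-02,  1.0000e-04]), 'contact_force': array([ 0.1999, -0.1608, -2.6822]), 'torque': array([0.0103, 0.0163, 0.0042]), 'gripper_width': np.float64(0.0297)}
top [130.5 194.3] 80 z36 [519.1 254.3] per mm [-0.16 -0.27] (36.5, 22.3, 83.5)
top [116.3 228. ] 66 z36 [428.9 291.7] per mm [-0.08 -0.3 ] (40.1, 23.2, -3.3)
scene [323.6 234.8] 133 z36 [537.  163.3] per mm [ 0.49 -0.01] (42.5, 27.6, -4.6)
scene [305.3 270.2] 146 z36 [656.8 154. ] per mm [0.36 0.  ] (40.9, 26.3, -3.3)
scene [339.6 282.6] 159 z36 [649.7 250.3] per mm [ 0.36 -0.1 ] (41.3, 27.7, -5.7)
dock [355.69162996 198.56123348] 1135 (array([ 495.2, -357.4]), 97.1, 89.6, -1.3)
```

Emit:
{"fn": "arm_command", "kwargs": {
  "motion": [
    {"claw": 1,"xyz": [-0.05,-0.878,0],"yaw": 0},
    {"claw": 1,"xyz": [-0.05,-0.878,0],"yaw": 0},
    {"claw": 1,"xyz": [-0.05,-0.878,0],"yaw": 0},
    {"claw": 1,"xyz": [-0.05,-0.878,0],"yaw": 0},
    {"claw": 1,"xyz": [-0.05,-0.878,0],"yaw": 0}
  ]
}}

```text
time: 63.05
tcp_pos: [0.5155, 0.1656, 0.1935]
eef_rot: [3.141, -0.071, 0.0]
contact_force: [-0.2, -0.6, -2.2]
gripper_width: 0.0297
grasp_force: 40.0
```

Emit:
{"fn": "arm_command", "kwargs": {
  "motion": [
    {"claw": 1,"xyz": [-0.05,-0.878,0],"yaw": 0},
    {"claw": 1,"xyz": [-0.05,-0.878,0],"yaw": 0},
    {"claw": 1,"xyz": [-0.05,-0.878,0],"yaw": 0},
    {"claw": 1,"xyz": [-0.05,-0.878,0],"yaw": 0},
    {"claw": 1,"xyz": [-0.05,-0.878,0],"yaw": 0}
  ]
}}

```text
time: 63.55
tcp_pos: [0.5104, 0.0782, 0.1935]
eef_rot: [3.141, -0.07, 0.0]
contact_force: [0.0, -0.5, -2.3]
gripper_width: 0.0297
grasp_force: 40.0
```

Emit:
{"fn": "arm_command", "kwargs": {
  "motion": [
    {"claw": 1,"xyz": [-0.05,-0.878,0],"yaw": 0},
    {"claw": 1,"xyz": [-0.05,-0.878,0],"yaw": 0},
    {"claw": 1,"xyz": [-0.05,-0.878,0],"yaw": 0},
    {"claw": 1,"xyz": [-0.05,-0.878,0],"yaw": 0},
    {"claw": 1,"xyz": [-0.05,-0.878,0],"yaw": 0}
  ]
}}

```text
time: 64.05
tcp_pos: [0.5052, -0.0095, 0.1936]
eef_rot: [3.141, -0.07, 0.0]
contact_force: [0.8, -0.4, -2.6]
gripper_width: 0.0299
grasp_force: 40.0
```

Emit:
{"fn": "arm_command", "kwargs": {
  "motion": [
    {"claw": 1,"xyz": [-0.05,-0.878,0],"yaw": 0},
    {"claw": 1,"xyz": [-0.05,-0.878,0],"yaw": 0},
    {"claw": 1,"xyz": [-0.05,-0.878,0],"yaw": 0},
    {"claw": 1,"xyz": [-0.05,-0.878,0],"yaw": 0},
    {"claw": 1,"xyz": [-0.05,-0.878,0],"yaw": 0}
  ]
}}

```text
time: 64.55
tcp_pos: [0.5, -0.0972, 0.1935]
eef_rot: [3.141, -0.07, 0.0]
contact_force: [-0.4, -0.0, -2.2]
gripper_width: 0.03
grasp_force: 40.0
```

Emit:
{"fn": "arm_command", "kwargs": {
  "motion": [
    {"claw": 1,"xyz": [-0.05,-0.878,0],"yaw": 0},
    {"claw": 1,"xyz": [-0.05,-0.878,0],"yaw": 0},
    {"claw": 1,"xyz": [-0.05,-0.878,0],"yaw": 0},
    {"claw": 1,"xyz": [-0.05,-0.878,0],"yaw": 0},
    {"claw": 1,"xyz": [-0.05,-0.878,0],"yaw": 0}
  ]
}}

```text
time: 65.05
tcp_pos: [0.4948, -0.1849, 0.1935]
eef_rot: [3.141, -0.07, 0.0]
contact_force: [-0.7, 0.8, -2.1]
gripper_width: 0.0297
grasp_force: 40.0
```

Emit:
{"fn": "arm_command", "kwargs": {
  "motion": [
    {"claw": 1,"xyz": [-0.05,-0.878,0],"yaw": 0},
    {"claw": 1,"xyz": [-0.05,-0.878,0],"yaw": 0},
    {"claw": 1,"xyz": [-0.05,-0.878,0],"yaw": 0},
    {"claw": 1,"xyz": [-0.05,-0.878,0],"yaw": 0},
    {"claw": 1,"xyz": [-0.05,-0.878,0],"yaw": 0}
  ]
}}

```text
time: 65.55
tcp_pos: [0.4896, -0.2727, 0.1935]
eef_rot: [3.141, -0.07, 0.0]
contact_force: [0.3, 0.3, -3.9]
gripper_width: 0.0298
grasp_force: 40.0
```

Emit:
{"fn": "arm_command", "kwargs": {
  "motion": [
    {"claw": 1,"xyz": [-0.05,-0.878,0],"yaw": 0},
    {"claw": 1,"xyz": [-0.05,-0.878,0],"yaw": 0},
    {"claw": 1,"xyz": [-0.05,-0.878,0],"yaw": 0},
    {"claw": 1,"xyz": [-0.05,-0.878,0],"yaw": 0},
    {"claw": 1,"xyz": [-0.05,-0.878,0],"yaw": 0}
  ]
}}

```text
time: 66.05
tcp_pos: [0.4853, -0.3603, 0.1934]
eef_rot: [-3.141, 0.069, -0.0]
contact_force: [-1.2, 0.3, -2.4]
gripper_width: 0.0298
grasp_force: 40.0
```

Emit:
{"fn": "arm_command", "kwargs": {
  "motion": [
    {"claw": 1,"xyz": [0,0,-0.4],"yaw": 0},
    {"claw": 1,"xyz": [0,0,-0.6],"yaw": 0},
    {"claw": 1,"xyz": [0,0,-0.5],"yaw": 0},
    {"claw": 1,"xyz": [0,0,0],"yaw": 0},
    {"claw": 1,"xyz": [0,0,0],"yaw": 0}
  ]
}}

```text
time: 66.55
tcp_pos: [0.4857, -0.3578, 0.1628]
eef_rot: [-3.14, 0.067, 0.001]
contact_force: [0.2, -0.4, -2.8]
gripper_width: 0.0299
grasp_force: 40.0
```

```bash
python3 st.py; python3 all.py
python3 - <<'E'
from h import *
a=eyes.get_image("scene")[110:200,135:225,::-1]; b=eyes.get_image("top")[90:250,100:320,::-1]
f=lambda i:cv2.resize(i,None,fx=400/i.shape[0],fy=400/i.shape[0],interpolation=cv2.INTER_CUBIC)
cv2.imwrite("pics/s10.png",np.hstack([f(a)[:,:250],f(b)])[:,:800])
E
```

```text
{'time': np.float64(66.55), 'tcp_pos': array([ 0.4857, -0.3578,  0.1628]), 'eef_rot': array([-3.1399e+00,  6.6900e-02,  1.5000e-03]), 'contact_force': array([ 0.181 , -0.3515, -2.8102]), 'torque': array([0.019 , 0.0501, 0.0244]), 'gripper_width': np.float64(0.0299)}
scene [323.6 234.8] 132 z36 [537.  163.2] per mm [ 0.49 -0.01] (42.8, 27.3, -6.4)
scene [356.1 246.3] 136 z36 [530.8 259.1] per mm [ 0.49 -0.11] (40.8, 28.0, -4.3)
scene [305.3 270.3] 148 z36 [657.  154.1] per mm [0.36 0.  ] (40.9, 26.3, -3.3)
scene [339.6 282.6] 159 z36 [649.7 250.3] per mm [ 0.36 -0.1 ] (41.3, 27.7, -5.7)
```

View pics/s10.png

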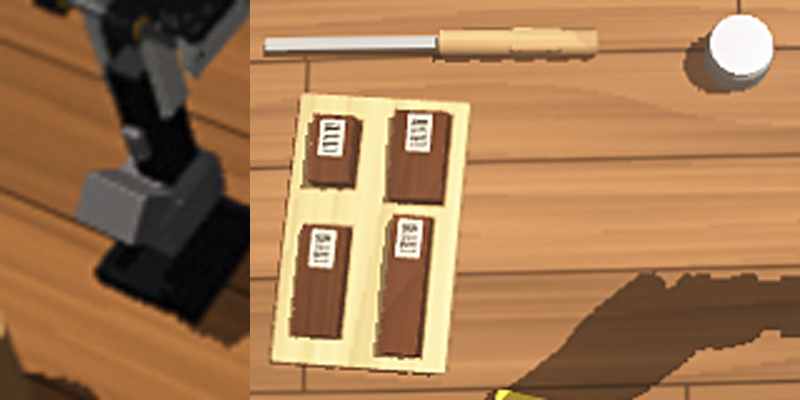

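Emit:
{"fn": "arm_command", "kwargs": {
  "motion": [
    {"claw": 1,"xyz": [-0.02,-0.04,-0.5],"yaw": 0},
    {"claw": 1,"xyz": [0,0,-0.5],"yaw": 0},
    {"claw": 1,"xyz": [0,0,-0.5],"yaw": 0},
    {"claw": 1,"xyz": [0,0,-0.5],"yaw": 0},
    {"claw": 1,"xyz": [0,0,-0.4],"yaw": 0}
  ]
}}

```text
time: 67.25
tcp_pos: [0.4848, -0.3594, 0.114]
eef_rot: [-3.14, 0.069, 0.002]
contact_force: [-0.7, -0.5, -1.9]
gripper_width: 0.0297
grasp_force: 40.0
```

Emit:
{"fn": "arm_command", "kwargs": {
  "motion": [
    {"claw": 1,"xyz": [0,0,-0.08],"yaw": 0},
    {"claw": 1,"xyz": [0,0,0],"yaw": 0},
    {"claw": 1,"xyz": [0,0,0],"yaw": 0},
    {"claw": 1,"xyz": [0,0,0],"yaw": 0},
    {"claw": 1,"xyz": [0,0,0],"yaw": 0}
  ]
}}

```text
time: 67.75
tcp_pos: [0.4855, -0.3599, 0.1142]
eef_rot: [3.14, -0.069, 0.001]
contact_force: [-0.6, 0.6, -2.5]
gripper_width: 0.0299
grasp_force: 40.0
```

```bash
python3 st.py
```

```text
{'time': np.float64(67.75), 'tcp_pos': array([ 0.4855, -0.3599,  0.1142]), 'eef_rot': array([ 3.1404e+00, -6.8900e-02,  1.2000e-03]), 'contact_force': array([-0.6356,  0.5938, -2.4852]), 'torque': array([ 0.0336, -0.0054, -0.0472]), 'gripper_width': np.float64(0.0299)}
```

Lower the last 2.3 mm, release, rise clear.

Emit:
{"fn": "arm_command", "kwargs": {
  "motion": [
    {"claw": 1,"xyz": [0,0,-0.06],"yaw": 0},
    {"claw": 1,"xyz": [0,0,-0.06],"yaw": 0},
    {"claw": 1,"xyz": [0,0,0],"yaw": 0},
    {"claw": 1,"xyz": [0,0,0],"yaw": 0},
    {"claw": 1,"xyz": [0,0,0],"yaw": 0}
  ]
}}

```text
time: 68.25
tcp_pos: [0.4853, -0.3597, 0.1117]
eef_rot: [3.141, -0.069, 0.001]
contact_force: [-0.9, 1.1, 1.9]
gripper_width: 0.0302
grasp_force: 40.0
```

Emit:
{"fn": "arm_command", "kwargs": {
  "motion": [
    {"claw": 0.3,"xyz": [0,0,0],"yaw": 0},
    {"claw": 0.3,"xyz": [0,0,0],"yaw": 0},
    {"claw": 0.3,"xyz": [0,0,0],"yaw": 0},
    {"claw": 0.3,"xyz": [0,0,0],"yaw": 0},
    {"claw": 0.3,"xyz": [0,0,0],"yaw": 0}
  ]
}}

```text
time: 68.75
tcp_pos: [0.4852, -0.3597, 0.1113]
eef_rot: [3.141, -0.069, 0.0]
contact_force: [0.4, -0.5, -0.2]
gripper_width: 0.0647
grasp_force: 0.0
```

Emit:
{"fn": "arm_command", "kwargs": {
  "motion": [
    {"claw": 0.3,"xyz": [0,0,0.5],"yaw": 0},
    {"claw": 0.3,"xyz": [0,0,0.9],"yaw": 0},
    {"claw": 0.3,"xyz": [0,0,0.9],"yaw": 0},
    {"claw": 0.3,"xyz": [0,0,0.9],"yaw": 0},
    {"claw": 0.3,"xyz": [0,0,0.9],"yaw": 0}
  ]
}}

```text
time: 69.25
tcp_pos: [0.4853, -0.3598, 0.1949]
eef_rot: [3.14, -0.069, 0.001]
contact_force: [0.0, 0.3, 0.0]
gripper_width: 0.0662
grasp_force: 0.0
```

Emit:
{"fn": "arm_command", "kwargs": {
  "motion": [
    {"claw": 0.3,"xyz": [-0.5,0.8,0.3],"yaw": 0},
    {"claw": 0.3,"xyz": [-0.5,0.8,0.3],"yaw": 0},
    {"claw": 0.3,"xyz": [-0.5,0.8,0],"yaw": 0},
    {"claw": 0.3,"xyz": [-0.5,0.8,0],"yaw": 0},
    {"claw": 0.3,"xyz": [-0.5,0.8,0],"yaw": 0}
  ]
}}

```text
time: 69.75
tcp_pos: [0.4349, -0.2792, 0.2062]
eef_rot: [3.14, -0.069, 0.002]
contact_force: [0.1, 0.6, -0.3]
gripper_width: 0.066
grasp_force: 0.0
```

Emit:
{"fn": "arm_command", "kwargs": {
  "motion": [
    {"claw": 0.3,"xyz": [0,0.9,0],"yaw": 0},
    {"claw": 0.3,"xyz": [0,0.9,0],"yaw": 0},
    {"claw": 0.3,"xyz": [0,0,0],"yaw": 0},
    {"claw": 0.3,"xyz": [0,0,0],"yaw": 0},
    {"claw": 0.3,"xyz": [0,0,0],"yaw": 0}
  ]
}}

```text
time: 70.25
tcp_pos: [0.4353, -0.2449, 0.2057]
eef_rot: [3.14, -0.071, 0.001]
contact_force: [-0.4, -0.0, 0.1]
gripper_width: 0.0657
grasp_force: 0.0
```

```bash
python3 st.py; python3 all.py
python3 - <<'E'
from h import *
a=eyes.get_image("scene")[120:200,145:225,::-1]; t=eyes.get_image("top")[...,::-1]; b=t[160:240,315:395]
f=lambda i:cv2.resize(i,(400,400),interpolation=cv2.INTER_CUBIC)
cv2.imwrite("pics/s11.png",np.hstack([f(a),f(b)]))
E
```

```text
{'time': np.float64(70.25), 'tcp_pos': array([ 0.4353, -0.2449,  0.2057]), 'eef_rot': array([ 3.1397e+00, -7.0600e-02,  1.1000e-03]), 'contact_force': array([-0.385 , -0.0099,  0.084 ]), 'torque': array([0.0154, 0.0389, 0.0305]), 'gripper_width': np.float64(0.0657)}
scene [323.6 234.8] 132 z36 [537.  163.2] per mm [ 0.49 -0.01] (42.8, 27.3, -6.4)
scene [356.1 246.3] 136 z36 [530.8 259.1] per mm [ 0.49 -0.11] (40.8, 28.0, -4.3)
scene [305.3 270.3] 148 z36 [657.  154.1] per mm [0.36 0.  ] (40.9, 26.3, -3.3)
scene [339.6 282.6] 159 z36 [649.7 250.3] per mm [ 0.36 -0.1 ] (41.3, 27.7, -5.7)
```

View pics/s11.png

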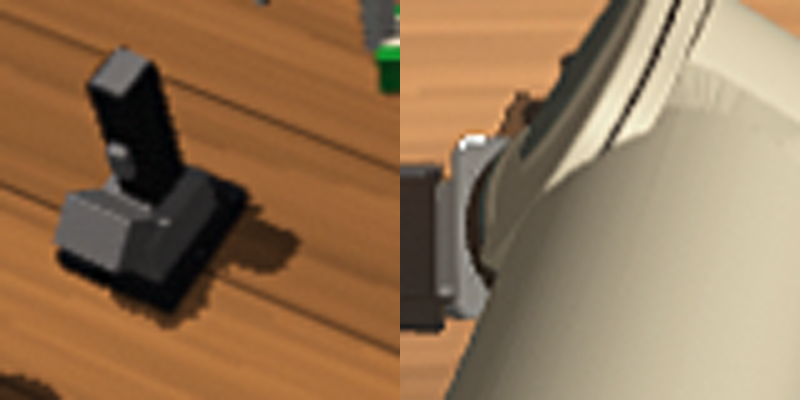

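```bash
python3 -c "
from station import env
print(env.close_job())"
```

```text
the job is handed in; nothing more can be done
None
```

I handed in the job at about 70 s. The last pictures show all four blanks seated in their own pockets, the scanner standing in its dock nose forward, and the tin and gouge where they were. I had no close look at the mallet, and no readout confirmed that the label scans registered.

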